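# Split a dowelled gear housing with a wedge

### The arm

A 6-joint arm with a two-finger parallel gripper is mounted at the origin on a cart in front of the work surface, level with it; the furniture and walls round the work are solid. World frame = base frame: x ahead of the robot, y to its left, z up, the work surface at z = 0. Lengths are in m, angles in degrees, forces in N, time in s.
With the tool pointing down it reaches from about 0.4 to 0.825 m from the base axis. Payload 7 kg.
Tool frame: the origin (TCP) lies midway between the tips of the shut fingers; the grasp point (between the pads) lies 19 mm behind it; z points along the fingers, y is the direction in which the jaws open and shut (so a half turn about z gives the same grasp; the last joint's range is limited). The gripper opens to 88 mm and grips with 3 to 60 N. Pads are 19 mm wide; open, the fingers measure 130 mm over their backs; the gripper's body (78 mm by 193 mm) begins 47 mm behind the grasp point.
Start: joints at [-59.696, 20.546, 0.682, 0, -70.136, -16.507], TCP at [0.161, -0.656, 0.227] pointing down, gripper open.
Joint ranges: [-176.03, 176.03], [-82.01, 121.73], [-58.28, 71.71], [-173.87, 95.51], [-174.79, -0.11], [-173.66, 173.66]. Speed limits (degrees/s): [136.94, 136.94, 172.46, 180, 180, 180].

### API

Orientations are given as [roll, pitch, yaw] about the fixed x, y, z axes, in that order (R = Rz(yaw) Ry(pitch) Rx(roll)).
In Python, from plant import r gives the robot as it stands. The module is installed in compiled form; this text tells all that it offers.
- The arm moves only by the tool send_rows, never from a script. Its argument "motion" is a list of rows, each an object with "travel": the shift along the tool's x, y, z in m, a list of three; "spin": the turn about the tool's z in degrees. In form: [{"travel": [tx, ty, tz], "spin": spin}, ...]. A call has 1 to 5 rows; each row shifts and turns the pose as measured when the row begins, along the tool's axes as they then stand; what a row does not reach is not made up. A row lasts 1/12 s, in which the tool goes at most 41.7 mm and 7.16 degrees, less where a joint would pass 70% of its speed; a pose out of reach is approached as far as the arm can. A call is refused whole if a number of a shift passes 0.0417 or a number of a turn 7.16, either way. A call with a gripper value outside its range is refused whole. "gripper" is the gripper command: -1 is shut, 1 is fully open, values between are in proportion, set as the call begins (left out, the last holds). The fingers move at their own pace and stop on an object; "squeeze" is the grip in N (left out, the last holds). Time passes only in rows, so rows that do not move let the fingers close. It gives the time, the measured TCP pose, the force and the opening at its end, in the units of the state.
- r.get_state(): the state, without advancing time (a new reading comes with each control period).
- r.capture(name): name is "scene" or "top" or "wrist"; returns (picture, depth): 480x640x3 uint8, blue, green, red; 480x640 float32, m along the optical axis (not along the pixel's ray), 0 where there is no reading.
- r.get_calibration(name): a dict with "fov_y" (degrees; the focal length in pixels is half the picture's height over the tangent of half this angle, whatever the lens; pixels are square), "cx", "cy" (the principal point, pixels), "origin" and "orientation" of the camera in the world. Camera axes: x right, y down, z forward; pixel columns grow to the right and rows downward; lengths in m; the calibration is good to about 2 mm. A picture is of the moment at which its call begins: read the wrist's pose just before it. get_calibration takes no time and is no camera call; for the wrist camera it gives the pose at the moment of the call.
- r.close_job(): hands the job in, once; it reports no verdict.
Trained networks look in the newest picture that a camera, given by its name, has taken for a name from the list of things; names that differ only in an ending like _2 or _b are one class to them, and where a whole thing is asked for, a point or a joint stands for the part that bears it (a point fixed in the world has none). Each returns a list of dicts, best first, with "conf" (0 to 1); they miss things now and then, are a little off and sometimes report something else, mostly with a low value. They report only what shows in the picture. A call takes as long as a camera call.
- r.boxes_of(camera, target): "at" ([x, y, z] in m, in the coordinates of the camera as it stood for that picture, good to about 4 mm: the middle of the surface that is visible of it).
- r.pinpoint(camera, target): "at" ([x, y, z] in m, in the coordinates of the camera as it stood for that picture, good to about 4 mm: a listed point, or the origin of a listed thing).
The state is a dict: "time_s": time; "joints": joint angles; "qd": joint speeds; "joint_torque": joint torques, N m; "tcp_pos": TCP position; "eef_rot": TCP orientation; "contact_force": force on the tool from outside, world axes, zero at the start; "moment": the same for the moment, N m; "gripper_width": finger opening in m.
Only numpy, scipy, OpenCV 4.12 (cv2) and the standard library are available. Lean on these libraries where they do the work, as an engineer would, in place of code of your own. Each camera call takes 0.05 s, during which the arm holds its last target. There are 200 camera calls.

### The job

The bolts are out of the small gear housing's front cover, but the cover still sits tight on its two dowel pins. Take the orange-handled wedge from the wooden block and work it down into the pry slots at the left and right ends of the seam in turn, gently and a little at a time, never leaning on it harder than about 25 N and never letting one side of the cover get more than 4 mm ahead of the other, until the cover stands off evenly by more than 5 mm on both sides. Then stand the wedge back in its slot in the block; move the cover only with the wedge, and leave the bearing, gear and oil can alone.

Things in the scene. Friction and masses are not known exactly. Their poses are not given: they have to be found in the camera images.
- housing: cast gear housing, dark grey-green, bolted to the bench by its feet. Origin: on the bench, in the seam plane, half-way along the seam. x points from the seam into the housing (away from the cover and the robot), y along the seam to the left, z up. Flange 160 mm along y, 98 mm high; all with cover from x = -52 to +112 mm (shaft ends), nothing above 98 mm
- slot_left (a point): left pry slot: middle of its mouth, in the housing's seam plane at the top of the flange, 98 mm up, 67 mm left of the origin; axes as the housing. 26 mm long along y (54 to 80 mm, outer end open), 48 mm deep. Cover home: 3 mm wide, half in either part, lips chamfered 2.5 mm (8 mm at the mouth). It widens on the cover's side only: its middle shifts towards -x by half the opening
- slot_right (a point): right pry slot, the same, 67 mm to the right of the housing's origin
- gap_left (a joint): how far the cover's left side stands off the housing, at the left dowel (66 mm left of the middle), m: 0 home, stop at 0.0085. The dowel is tight and gummed with sealant: it gives at a spreading force of about 10 N plus 1.6 N per mm/s, and stays where it is left. Working one side leaves the other where it is
- gap_right (a joint): the same for the cover's right side, at the right dowel (66 mm right of the middle)
- cover_skew (a joint): turn of the cover out of square, rad: 0 square, plus when the right side is ahead. The gaps differ by 132 mm times this (4 mm is 0.03); the cover jams at 0.04
- cover_top (a point): middle of the upper edge of the cover, a grey-green plate 14 mm thick and 160 mm wide with a round boss and shaft stub, on the robot's side of the seam
- wedge_grip (a point): wedge, 116 mm long, about 0.16 kg, upright in the block; this is the centre of its orange handle (22 mm along x, 26 mm along y, 60 mm tall), 81 mm above the blade's tip; z up. Under the handle a steel collar 22 x 27 x 6 mm, its underside 45 mm above the tip
- wedge: the same wedge, origin at the blade's tip. Smooth steel blade 16 mm wide along y; thickness along x 1.5 mm at the tip, evenly to 13.5 mm at the collar, both faces sloping. Put its x across the seam, either way round. Cover home, it bites with its tip 8 mm below the mouth; every 3.75 mm deeper opens that side 1 mm, less what hand and edges give (1 to 2 mm in all). Fed at 15 mm/s it needs 10 to 20 N
- block: wooden tool block 60 x 100 x 56 mm, fixed; origin at the centre of its underside, x across the wedge's slot, y along it. An empty round hole 36 mm to either side of the slot
- block_slot (a point): centre of the mouth of the wedge's slot, in the block's top, 56 mm up: 16.5 mm along x, 21 mm along y, 50 mm deep, chamfered. The wedge stands in it with its collar on the block's top, its handle's centre 36 mm above this point
- bearing: steel ball bearing, 52 mm across, 15 mm high, flat on the bench in front of the housing; leave it
- gear: grey spur gear, 60 mm across, 21 mm high, flat on the bench in front of the housing; leave it
- oil_can: red oil can with a pale spout, 56 mm across, 137 mm high, standing to the left of the housing; leave it

How it is judged:
By the outcome, as a careful person would: the job done as asked, in the order asked, and still so for the second after the job is handed in, with the robot touching nothing.
It also fails if it takes over 72 s, if anything falls off the work surface, if the arm or the gripper's body presses on something with over 40 N, if the wrist force passes 120 N, or if a joint passes its speed limit or range.

## Working session

There is one attempt and no reset: what is moved stays moved. The work goes in short steps, Python scripts to look and compute and a tool call to move; the robot and the scene stay as the last step left them, time stands still between calls to the robot, and variables do not carry over. Pictures are saved under pics/ and viewed, about 8 in all and at most 12, crops included, and the job is handed in when it is done.

Besides the shell and the picture viewer there is one more tool, called after "Call:" by a JSON object that holds its "name" and its "arguments". send_rows: Moves the arm, as the interface text tells. Its arguments: {"type":"object","properties":{"motion":{"type":"array"},"gripper":{"type":"number"},"squeeze":{"type":"number"}},"required":["motion"]}

```bash
mkdir -p pics
cat > h.py <<'E'
import numpy as np,cv2
from scipy.spatial.transform import Rotation as R
from plant import r
def T(cam):
    c=r.get_calibration(cam); o=c['orientation']
    return R.from_euler('xyz',o,degrees=True).as_matrix(),np.array(c['origin']),c
def find(cam,names,fn='pinpoint',n=2,cal=None):
    M,o,_=cal or T(cam)
    for t in names:
        for d in getattr(r,fn)(cam,t)[:n]:
            print(cam,fn,t,round(d['conf'],2),np.round(M@np.array(d['at'])+o,4),{k:v for k,v in d.items() if k not in('at','conf')})
def cloud(cam,depth,cal=None):
    M,o,c=cal or T(cam); f=240/np.tan(np.radians(c['fov_y']/2))
    v,u=np.mgrid[:480,:640]; P=np.stack([(u-c['cx'])/f*depth,(v-c['cy'])/f*depth,depth],-1)
    return P@M.T+o
E
python3 - <<'E'
from h import *
print(r.get_state())
for c in('scene','top'):
    p,d=r.capture(c); cv2.imwrite(f'pics/{c}0.png',p); print(c,r.get_calibration(c)); np.save(f'{c}.npy',d)
    find(c,['wedge_grip','block_slot','block','slot_left','slot_right','housing','cover_top'],n=1)
E
```

```text
{'time_s': 0.0, 'joints': array([-5.96970666e+01,  2.05902791e+01,  6.35406666e-01, -1.98121187e-02,
       -7.01375909e+01, -1.65080240e+01]), 'qd': array([ 0.01154411, -0.02444274, -0.10980389, -0.02339084, -0.03346095,
       -0.06740139]), 'joint_torque': array([ 4.61365380e-04, -5.82717669e+01,  2.93075502e+01,  6.99775457e+00,
        7.14180715e-03, -1.42519734e-04]), 'tcp_pos': array([ 0.16082144, -0.65506116,  0.22564913]), 'eef_rot': array([ 1.79906055e+02, -8.41871027e-03, -1.66211830e+02]), 'contact_force': array([ 0.22169147, -0.020201  ,  0.42028666]), 'moment': array([ 0.05089839, -0.00244338,  0.0115484 ]), 'gripper_width': 0.08742367158638062}
scene {'fov_y': 42.32323235992791, 'cx': 327.87497602361594, 'cy': 245.34627603044402, 'origin': array([-0.32991431,  0.76073874,  0.86806164]), 'orientation': array([-125.12869003,   -0.49147975, -131.90317667])}
scene pinpoint wedge_grip 0.79 [ 0.5877 -0.3016  0.0883] {}
scene pinpoint block_slot 0.79 [ 0.584  -0.3049  0.0519] {}
scene pinpoint block 0.9 [ 0.5922 -0.3065 -0.0007] {}
scene pinpoint slot_left 0.81 [0.4605 0.1693 0.0939] {}
scene pinpoint slot_right 0.91 [0.4894 0.0454 0.0974] {}
scene pinpoint housing 0.89 [ 0.4759  0.1079 -0.0062] {}
scene pinpoint cover_top 0.76 [0.4705 0.1052 0.0928] {}
top {'fov_y': 52.04719822969436, 'cx': 320.0041013750514, 'cy': 233.61223929123116, 'origin': array([0.35900878, 0.01639224, 1.17830907]), 'orientation': array([-174.01907221,   -0.24625527,  -91.08737522])}
top pinpoint wedge_grip 0.58 [ 0.5882 -0.3014  0.0935] {}
top pinpoint block_slot 0.57 [ 0.5892 -0.3018  0.0525] {}
top pinpoint block 0.86 [ 0.5839 -0.2996 -0.0019] {}
top pinpoint slot_left 0.8 [0.4636 0.1734 0.0992] {}
top pinpoint slot_right 0.9 [0.4947 0.0458 0.1003] {}
top pinpoint housing 0.97 [ 0.481   0.1098 -0.0048] {}
top pinpoint cover_top 0.74 [0.4684 0.1095 0.0977] {}
```

View pics/top0.png

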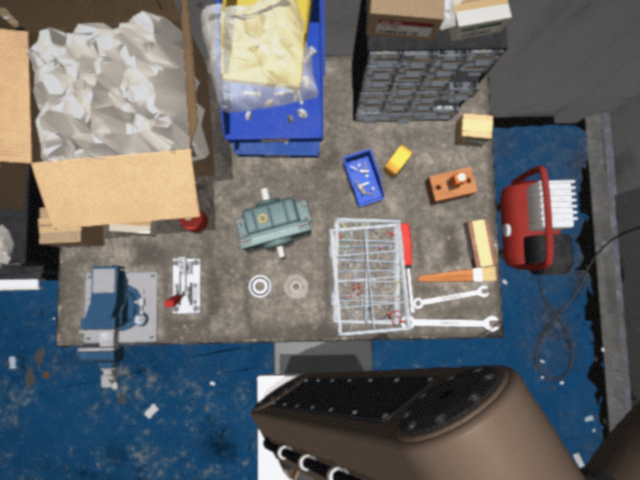

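View pics/scene0.png

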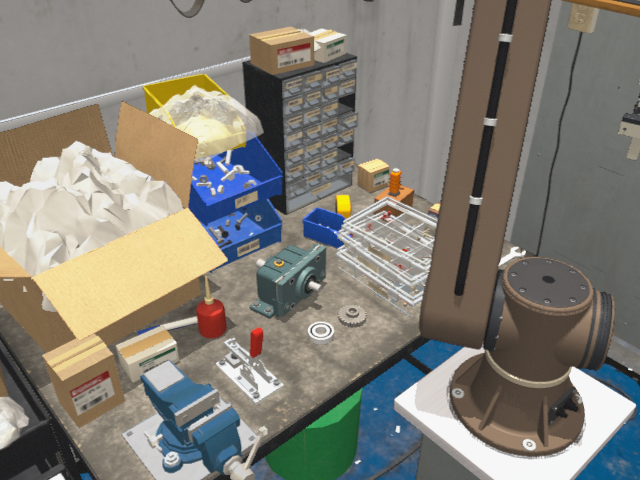

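Run:
```python
from h import *
d=np.load('top.npy');P=cloud('top',d);p=cv2.imread('pics/top0.png').astype(int)
X,Y,Z=P[...,0],P[...,1],P[...,2]
def rect(m,n):
    q=P[m][:,:2].astype(np.float32);b=cv2.minAreaRect(q);print(n,m.sum(),b,np.median(P[m][:,2]))
near=(abs(X-.588)<.09)&(abs(Y+.302)<.09)
rect(near&(abs(Z-.056)<.006),'blocktop')
o=near&(Z>.1); rect(o,'handle top')
rect((abs(X-.48)<.1)&(abs(Y-.11)<.12)&(abs(Z-.098)<.006),'flange')
```

```text
blocktop 876 ((0.5881550908088684, -0.3026696741580963), (0.06067357212305069, 0.10261037945747375), 11.709726333618164) 0.05536399928675073
handle top 146 ((0.5886051654815674, -0.3005751669406891), (0.022612588480114937, 0.02563907951116562), 9.43266773223877) 0.1196179689196345
flange 934 ((0.49973732233047485, 0.1156042069196701), (0.07751375436782837, 0.1595226377248764), 14.5597505569458) 0.09754964756918516
```

The top view shows the housing at about (275,222), the oil can at (193,218) and the block with the wedge at (453,183). The scene view confirms the wedge standing upright in the block. The networks agree with the depth fits, so next I check heights around the path.

Run:
```python
from h import *
for c in('top','scene'):
    P=cloud(c,np.load(c+'.npy'));q=P[np.load(c+'.npy')>0]
    print(c,'cols y',[round(y,2) for y in np.arange(.3,-.45,-.05)])
    for x in np.arange(.8,.2,-.05):
        print(round(x,2),[int(1000*np.max(s)) if len(s:=q[(abs(q[:,0]-x)<.025)&(abs(q[:,1]-y)<.025)][:,2])>3 else -1 for y in np.arange(.3,-.45,-.05)])
find('top',['oil_can','gear','bearing'],n=1)
```

```text
top cols y [np.float64(0.3), np.float64(0.25), np.float64(0.2), np.float64(0.15), np.float64(0.1), np.float64(0.05), np.float64(0.0), np.float64(-0.05), np.float64(-0.1), np.float64(-0.15), np.float64(-0.2), np.float64(-0.25), np.float64(-0.3), np.float64(-0.35), np.float64(-0.4)]
0.8 [288, 356, 340, 371, 383, 368, 306, 401, 441, 441, 441, 422, 420, 4, 6]
0.75 [303, 357, 342, 355, 372, 368, 320, 5, 372, 419, 427, 408, 372, 70, 71]
0.7 [296, 356, 356, 336, 340, 337, 318, 5, 49, 4, 59, 5, 26, 70, 70]
0.65 [284, 346, 356, 193, 190, 191, 194, 55, 53, 63, 64, 6, 6, 57, 6]
0.6 [224, 222, 5, 64, 7, 6, 6, 53, 34, 54, 56, 60, 130, 62, 7]
0.55 [201, 199, 86, 93, 95, 90, 6, 40, 46, 32, 8, 60, 60, 59, 5]
0.5 [176, 173, 89, 101, 103, 103, 153, 153, 154, 155, 31, 8, 6, 39, 39]
0.45 [50, 5, 103, 104, 104, 100, 153, 152, 135, 155, 31, 5, 5, 42, 41]
0.4 [67, 7, 6, 19, 51, 17, 154, 134, 135, 155, 27, 15, 17, 41, 41]
0.35 [149, 6, 17, 20, 26, 25, 154, 151, 133, 153, 133, 15, 16, 18, 16]
0.3 [148, 6, 7, 8, 6, 6, 153, 153, 812, 807, 147, 11, 9, 6, 9]
0.25 [7, 5, 5, 6, 5, 6, 666, 817, 823, 821, 785, 11, 7
[... 729 characters left out ...]
 2]
0.55 [200, 198, 83, 91, 92, 85, 0, 42, 36, -3, 1, 56, 118, 55, 2]
0.5 [174, 171, 87, 99, 99, 100, 149, 151, 150, 151, 18, 1, 1, 38, 35]
0.45 [48, 3, 99, 99, 100, 98, 151, 150, 149, 151, 12, 0, 2, 30, -544]
0.4 [67, 5, 5, 15, 58, 14, 150, 133, 132, 150, -4, -726, -732, -1, -1]
0.35 [145, 2, 15, 19, 23, 22, 151, 147, 131, 150, -720, -721, -1, -1, -1]
0.3 [146, 3, 3, 2, 2, 3, 151, 149, 131, 129, -738, -1, -1, 0, 7]
0.25 [2, 4, 2, 2, 3, 4, 148, 150, -1, -1, -1, -1, 5, 8, 8]
0.2 [1, -1, -1, -1, -1, 577, 654, -1, -1, -1, -1, -1, -1, -1, -1]
top pinpoint oil_can 0.67 [ 0.5238  0.3104 -0.0046] {}
top pinpoint gear 0.96 [0.3596 0.0685 0.0014] {}
top pinpoint bearing 0.79 [0.3609 0.1483 0.0024] {}
```

Call:
{"name": "send_rows", "arguments": {"motion": [{"travel":[-0.035,0.021,0],"spin":-7},{"travel":[-0.037,0.018,0],"spin":-7},{"travel":[-0.039,0.013,0],"spin":-7},{"travel":[-0.04,0.009,0],"spin":-7},{"travel":[-0.041,0.004,0],"spin":-7}], "gripper": 1}}

```text
time_s: 1.37
tcp_pos: [0.2997, -0.5069, 0.2242]
eef_rot: [179.9, -0.1, -130.8]
contact_force: [1.7, -0.7, 0.4]
gripper_width: 0.0877
```

Call:
{"name": "send_rows", "arguments": {"motion": [{"travel":[-0.0344,-0.0084,0],"spin":-7},{"travel":[-0.0331,-0.0126,0],"spin":-7},{"travel":[-0.0313,-0.0165,0],"spin":-7},{"travel":[-0.0291,-0.0202,0],"spin":-7},{"travel":[-0.0264,-0.0236,0],"spin":-7}]}}

```text
time_s: 1.78
tcp_pos: [0.4489, -0.3952, 0.2263]
eef_rot: [-180.0, -0.1, -94.9]
contact_force: [0.0, -0.9, 0.1]
gripper_width: 0.0877
```

Call:
{"name": "send_rows", "arguments": {"motion": [{"travel":[-0.0209,-0.0261,0],"spin":-7},{"travel":[-0.0175,-0.0284,0],"spin":-7},{"travel":[-0.014,-0.0303,0],"spin":-2.6},{"travel":[-0.0126,-0.0309,0],"spin":0},{"travel":[-0.01,-0.026,0],"spin":0}]}}

```text
time_s: 2.2
tcp_pos: [0.59, -0.2976, 0.228]
eef_rot: [-179.8, -0.2, -77.3]
contact_force: [1.2, -1.6, 0.7]
gripper_width: 0.0876
```

```bash
cat > look.py <<'E'
from h import *
import sys
def look(n,names,cam='wrist'):
    cal=T(cam); p,d=r.capture(cam); cv2.imwrite(f'pics/{n}.png',p); np.save(n+'.npy',d)
    find(cam,names,n=1,cal=cal); s=r.get_state(); print(np.round(s['tcp_pos'],4),np.round(s['eef_rot'],2),s['time_s']); return p,d,cal
E
python3 - <<'E'
from look import *
p,d,cal=look('w1',['wedge_grip','block_slot','block'])
P=cloud('wrist',d,cal)
X,Y,Z=P[...,0],P[...,1],P[...,2]
near=(d>0)&(abs(X-.588)<.08)&(abs(Y+.302)<.08)
for n,m in(('block',near&(abs(Z-.056)<.005)),('handle',near&(Z>.112)&(Z<.135))):
    print(n,m.sum(),cv2.minAreaRect(P[m][:,:2].astype(np.float32)) if m.sum()>5 else '',np.median(P[m][:,2]) if m.sum() else '')
E
```

```text
wrist pinpoint wedge_grip 0.62 [ 0.5894 -0.301   0.0898] {}
wrist pinpoint block_slot 0.77 [ 0.5863 -0.3011  0.0566] {}
[ 0.5887 -0.2985  0.2274] [-1.799e+02 -1.300e-01 -7.725e+01] 2.4
block 4868 ((0.5879691243171692, -0.3033737540245056), (0.05964919924736023, 0.10046712309122086), 11.73758602142334) 0.05608707409216246
handle 848 ((0.5891803503036499, -0.3029158115386963), (0.022223439067602158, 0.02569069154560566), 13.563346862792969) 0.12144558622110174
```

View pics/w1.png

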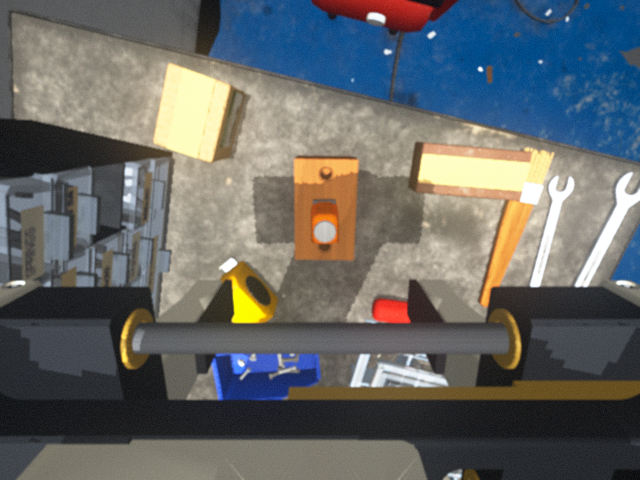

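The wrist view shows the handle at (324,220) on the block, centred between the open fingers. Positions agree to about 3 mm.

Call:
{"name": "send_rows", "arguments": {"motion": [{"travel":[0.004,0.001,0.038],"spin":1.0},{"travel":[0,0,0.038],"spin":0},{"travel":[0,0,0.036],"spin":0},{"travel":[0,0,0.02],"spin":0},{"travel":[0,0,0.01],"spin":0}]}}

```text
time_s: 2.82
tcp_pos: [0.5896, -0.3077, 0.0878]
eef_rot: [-179.3, -0.5, -78.5]
contact_force: [-0.5, 0.2, 0.7]
gripper_width: 0.088
```

```bash
python3 -c "
from h import *
s=r.get_state();print(s['tcp_pos'],s['eef_rot'],s['contact_force'])"
```

```text
[ 0.58957065 -0.30770191  0.08778796] [-179.25529453   -0.51020628  -78.4943176 ] [-0.53925953  0.18051122  0.6608349 ]
```

Call:
{"name": "send_rows", "arguments": {"motion": [{"travel":[-0.005,-0.0005,0.012],"spin":0},{"travel":[0,0,0.003],"spin":0},{"travel":[0,0,0],"spin":0}]}}

```text
time_s: 3.07
tcp_pos: [0.5859, -0.3047, 0.0704]
eef_rot: [-179.5, -0.4, -78.7]
contact_force: [0.2, 0.1, -0.3]
gripper_width: 0.0879
```

Call:
{"name": "send_rows", "arguments": {"motion": [{"travel":[-0.0015,-0.003,-0.002],"spin":0},{"travel":[0,0,0],"spin":0}]}}

```text
time_s: 3.23
tcp_pos: [0.5893, -0.3038, 0.0749]
eef_rot: [-179.4, -0.5, -78.7]
contact_force: [0.5, 0.3, 0.9]
gripper_width: 0.0872
```

Call:
{"name": "send_rows", "arguments": {"motion": [{"travel":[0,0,0.001],"spin":0},{"travel":[0,0,0],"spin":0},{"travel":[0,0,0],"spin":0},{"travel":[0,0,0],"spin":0},{"travel":[0,0,0],"spin":0}], "gripper": -1, "squeeze": 50}}

```text
time_s: 3.65
tcp_pos: [0.5919, -0.3047, 0.0786]
eef_rot: [-179.0, -0.7, -78.7]
contact_force: [0.3, 0.0, 0.1]
gripper_width: 0.0598
```

Call:
{"name": "send_rows", "arguments": {"motion": [{"travel":[0,0,0],"spin":0},{"travel":[0,0,0],"spin":0},{"travel":[0,0,0],"spin":0}]}}

```text
time_s: 3.9
tcp_pos: [0.592, -0.3047, 0.0789]
eef_rot: [-179.0, -0.7, -78.7]
contact_force: [-0.0, -0.4, 0.4]
gripper_width: 0.0397
```

Call:
{"name": "send_rows", "arguments": {"motion": [{"travel":[0,0,0.001],"spin":0},{"travel":[0,0,0],"spin":0},{"travel":[0,0,0],"spin":0},{"travel":[0,0,0],"spin":0}]}}

```text
time_s: 4.23
tcp_pos: [0.5889, -0.3046, 0.0768]
eef_rot: [-179.3, -0.6, -78.7]
contact_force: [2.1, 1.9, 4.0]
gripper_width: 0.0217
```

Call:
{"name": "send_rows", "arguments": {"motion": [{"travel":[0,0,-0.008],"spin":0},{"travel":[0,0,-0.015],"spin":0},{"travel":[0,0,-0.02],"spin":0}]}}

```text
time_s: 4.48
tcp_pos: [0.5857, -0.3038, 0.1161]
eef_rot: [-179.7, -0.4, -78.8]
contact_force: [0.7, -2.0, -2.3]
gripper_width: 0.0217
```

Call:
{"name": "send_rows", "arguments": {"motion": [{"travel":[0,0,-0.03],"spin":0},{"travel":[0,0,-0.04],"spin":0},{"travel":[0,0,-0.04],"spin":0},{"travel":[0,0,-0.025],"spin":0},{"travel":[0,0,0],"spin":0}]}}

```text
time_s: 4.9
tcp_pos: [0.5851, -0.3034, 0.2611]
eef_rot: [-179.6, -0.4, -78.8]
contact_force: [1.1, -0.0, -0.7]
gripper_width: 0.022
```

Call:
{"name": "send_rows", "arguments": {"motion": [{"travel":[-0.036,0.0023,0],"spin":-0.5},{"travel":[-0.036,0.0023,0],"spin":-0.5},{"travel":[-0.036,0.0023,0],"spin":-0.5},{"travel":[-0.036,0.0023,0],"spin":-0.5},{"travel":[-0.036,0.0023,0],"spin":-0.3}]}}

```text
time_s: 5.32
tcp_pos: [0.5362, -0.1298, 0.2606]
eef_rot: [-179.4, -0.6, -76.9]
contact_force: [0.5, 1.3, -0.7]
gripper_width: 0.0219
```

Call:
{"name": "send_rows", "arguments": {"motion": [{"travel":[-0.036,0.0023,0],"spin":0},{"travel":[-0.036,0.0023,0],"spin":0},{"travel":[-0.036,0.0023,0],"spin":0},{"travel":[-0.03,0.0023,0],"spin":0},{"travel":[-0.012,0.001,0],"spin":0}]}}

```text
time_s: 5.73
tcp_pos: [0.4869, 0.0235, 0.259]
eef_rot: [-179.2, -0.4, -76.8]
contact_force: [0.0, -0.2, -2.5]
gripper_width: 0.0217
```

Run:
```python
from look import *
p,d,cal=look('w2',['slot_right','slot_left','housing','cover_top','wedge','wedge_grip'])
r.capture('top');find('top',['slot_right','slot_left','wedge','wedge_grip'],n=1)
r.capture('scene');find('scene',['slot_right','slot_left','wedge','wedge_grip'],n=1)
```

```text
wrist pinpoint slot_right 0.62 [0.4937 0.0446 0.0944] {}
wrist pinpoint housing 0.95 [0.4732 0.1103 0.0006] {}
wrist pinpoint wedge 0.79 [0.4852 0.0244 0.1905] {}
wrist pinpoint wedge_grip 0.66 [0.4898 0.028  0.2737] {}
[0.4884 0.02   0.2588] [-179.3    -0.44  -76.98] 6.0833
top pinpoint slot_right 0.86 [0.4923 0.0478 0.1004] {}
scene pinpoint slot_right 0.98 [0.4878 0.0448 0.0974] {}
scene pinpoint slot_left 0.82 [0.4602 0.1704 0.0948] {}
scene pinpoint wedge 0.61 [0.4844 0.0227 0.1907] {}
scene pinpoint wedge_grip 0.7 [0.4893 0.0245 0.2734] {}
```

View pics/w2.png

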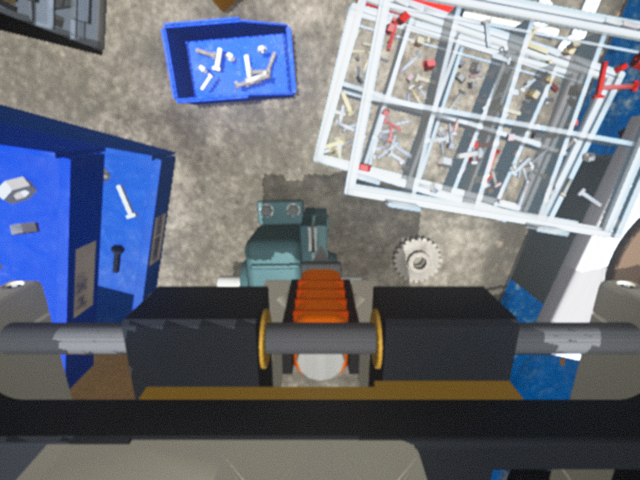

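Run:
```python
from look import *
p=cv2.imread('pics/w2.png'); cv2.imwrite('pics/c2.png',cv2.resize(p[195:295,240:370],None,fx=6,fy=6,interpolation=cv2.INTER_CUBIC)[:600])
cal=T('wrist');M,o,c=cal;f=240/np.tan(np.radians(c['fov_y']/2));P=cloud('wrist',np.load('w2.npy'),cal)
for v in range(205,270,5): print(v,[int(1000*z) for z in P[v,295:340:2,2]])
def px(u,v,z):
    g=M@np.array([(u-c['cx'])/f,(v-c['cy'])/f,1]); return np.round(o+g*(z-o[2])/g[2],4)
for u,v in((313,220),(313,235),(313,250)): print(u,v,px(u,v,.098))
```

```text
205 [13, 11, 10, 10, 6, 0, 0, 0, -1, 0, 0, 0, 0, 0, 0, 0, 0, 0, 0, 0, 0, 0, 0]
210 [16, 17, 13, 10, 6, 21, 21, 21, 23, 23, 22, 24, 23, 24, 23, 24, 1, 0, 1, 0, 417, 0, 0]
215 [15, 10, 10, 9, 8, 50, 48, 49, 49, 49, 48, 49, 50, 49, 49, 50, 32, 0, 0, 0, 0, 0, 1]
220 [9, 10, 9, 9, 72, 72, 72, 72, 70, 51, 71, 73, 73, 72, 73, 75, 39, 0, 0, 0, 0, -1, 0]
225 [20, 417, 17, 94, 92, 94, 93, 92, 87, 49, 93, 94, 93, 94, 94, 94, 41, 0, 0, 0, -1, -1, 0]
230 [43, 41, 38, 99, 96, 96, 97, 96, 92, 50, 98, 96, 98, 97, 97, 98, 41, 0, 0, 0, 0, 1, 0]
235 [61, 59, 55, 96, 98, 98, 98, 98, 95, 50, 97, 98, 99, 98, 98, 97, 26, 0, 0, 0, 0, 0, 0]
240 [78, 76, 74, 98, 98, 97, 98, 97, 95, 58, 97, 97, 98, 97, 98, 96, 36, 0, 1, 0, 1, 0, 0]
245 [82, 83, 80, 96, 97, 96, 98, 96, 95, 75, 95, 97, 98, 97, 99, 96, 96, 0, 0, 0, 0, 1, 0]
250 [86, 85, 83, 96, 98, 97, 98, 98, 95, 93, 96, 97, 202, 203, 203, 97, 96, 0, 0, -1, 0, 0, 0]
255 [84, 85, 83, 96, 97, 96, 98, 98, 97, 97, 97, 212, 213, 214, 213, 213, 96, 56, 54, 52, 52, 0, -1]
260 [86, 84, 83, 79, 98, 98, 96, 97, 98, 222, 222, 222, 223, 222, 223, 222, 222, 65, 64, 64, 64, -1, -1]
265 [90, 89, 87, 243, 243, 243, 244, 244, 243, 243, 244, 243, 244, 243, 244, 243, 243, 242, 244, 243, 243, 243, 244]
313 220 [0.4982 0.0224 0.098 ]
313 235 [0.4949 0.0369 0.098 ]
313 250 [0.4916 0.0517 0.098 ]
```

View pics/c2.png

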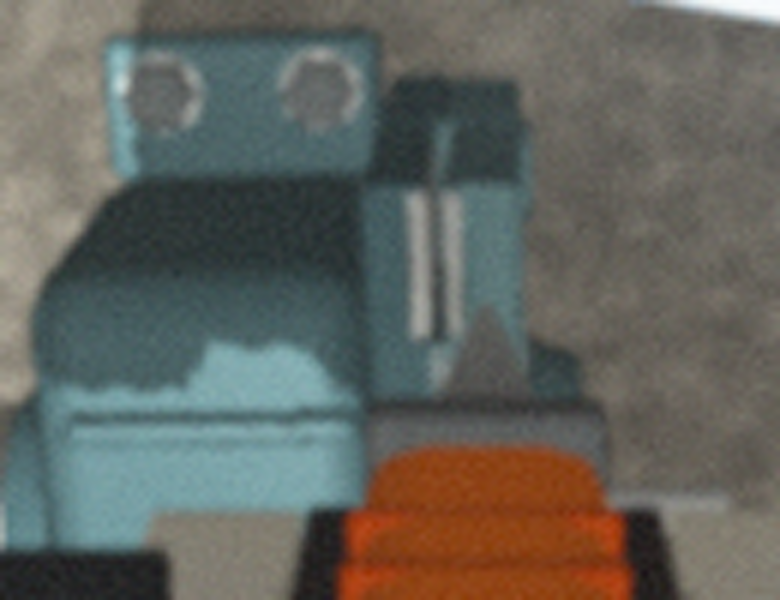

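Run:
```python
from look import *
M,o,c=T('wrist');f=240/np.tan(np.radians(c['fov_y']/2))
def px(u,v,z):
    g=M@np.array([(u-c['cx'])/f,(v-c['cy'])/f,1]); return np.round(o+g*(z-o[2])/g[2],4)
print(o,px(321.2,245.8,.193),px(312.5,226.7,.098),px(313.5,251.3,.098))
s=r.get_state();print(s['tcp_pos'],s['eef_rot'],s['contact_force'])
Rm=R.from_euler('xyz',s['eef_rot'],degrees=True).as_matrix();print(s['tcp_pos']+Rm@[0,0,.066])
```

```text
[ 0.50485491 -0.05472536  0.41759692] [0.4908 0.0159 0.193 ] [0.4972 0.029  0.098 ] [0.4908 0.0529 0.098 ]
[0.48827014 0.02055651 0.25887484] [-179.28774697   -0.44465308  -76.93656925] [ 0.09359105  0.21995827 -2.18476786]
[0.48918511 0.02024305 0.19288193]
```

Call:
{"name": "send_rows", "arguments": {"motion": [{"travel":[-0.012,-0.006,0.01],"spin":-0.9},{"travel":[-0.007,-0.0035,0.025],"spin":0},{"travel":[0,0,0.025],"spin":0},{"travel":[0,0,0.01],"spin":0},{"travel":[0,0,0],"spin":0}]}}

```text
time_s: 7.0
tcp_pos: [0.4959, 0.044, 0.1864]
eef_rot: [-179.0, -0.4, -75.9]
contact_force: [0.7, -0.3, -1.9]
gripper_width: 0.0217
```

```bash
cat > st.py <<'E'
from h import *
s=r.get_state();print(s['time_s'],s['tcp_pos'],s['eef_rot'],s['contact_force'])
Rm=R.from_euler('xyz',s['eef_rot'],degrees=True).as_matrix();t=s['tcp_pos']+Rm@[0,0,.066];print('tip',t)
for n,g in(('R',[.494,.041,.098]),('L',[.4620,.1715,.098])):
    print(n,'travel to slot',np.round(Rm.T@(np.array(g)-t),4))
E
python3 st.py
```

```text
7.0 [0.49594794 0.04403738 0.18643676] [-179.0155553    -0.39712456  -75.9000646 ] [ 0.6590506  -0.27172295 -1.92131972]
tip [0.49715915 0.04387002 0.12044809]
R travel to slot [0.0019 0.0041 0.0224]
L travel to slot [-0.1325  0.0034  0.0215]
```

Call:
{"name": "send_rows", "arguments": {"motion": [{"travel":[0.001,0.004,0.008],"spin":0},{"travel":[0,0,0.003],"spin":0},{"travel":[0,0,0],"spin":0}]}}

```text
time_s: 7.25
tcp_pos: [0.4924, 0.0428, 0.1743]
eef_rot: [-179.1, -0.4, -75.8]
contact_force: [0.2, 1.1, -0.5]
gripper_width: 0.0215
```

Run:
```python
from look import *
exec(open('st.py').read())
p,d,cal=look('w3',['slot_right','wedge'])
cv2.imwrite('pics/c3.png',cv2.resize(p[195:295,250:380],None,fx=6,fy=6,interpolation=cv2.INTER_CUBIC))
```

```text
7.25 [0.49237775 0.0427694  0.17428332] [-179.06241867   -0.42009587  -75.80937911] [ 0.18357175  1.06685085 -0.51896717]
tip [0.49354337 0.04256507 0.10829393]
R travel to slot [0.0016 0.0001 0.0103]
L travel to slot [-0.1328 -0.0009  0.0093]
wrist pinpoint slot_right 0.88 [0.4926 0.0413 0.0942] {}
wrist pinpoint wedge 0.57 [0.4887 0.041  0.1047] {}
[0.4928 0.0428 0.1752] [-178.99   -0.41  -75.83] 7.4
```

View pics/c3.png

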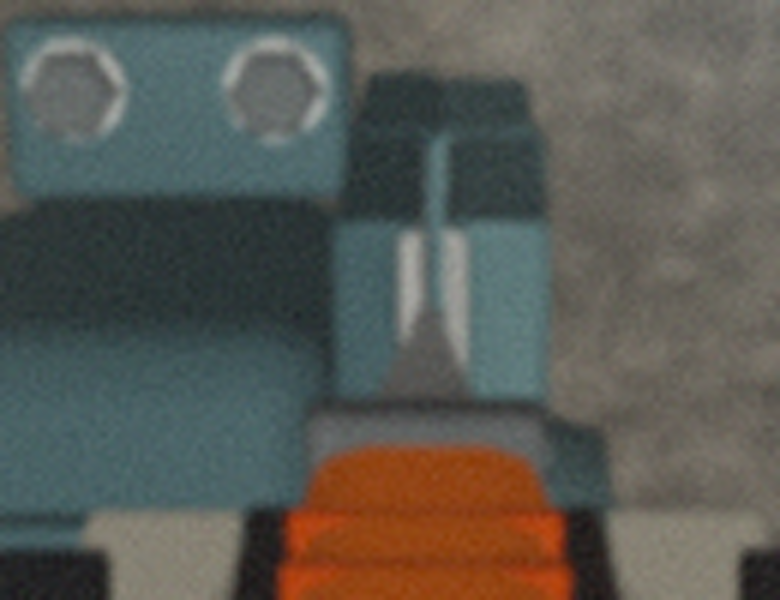

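Tip (crop 430,315) and slot centre line (434) line up within about 0.5 mm. Descending.

Call:
{"name": "send_rows", "arguments": {"motion": [{"travel":[0.001,0,0.005],"spin":0},{"travel":[0,0,0.005],"spin":0},{"travel":[0,0,0.003],"spin":0},{"travel":[0,0,0.001],"spin":0}]}}

```text
time_s: 7.73
tcp_pos: [0.4944, 0.0418, 0.1622]
eef_rot: [-178.8, -0.4, -75.8]
contact_force: [-4.8, -0.8, 7.5]
gripper_width: 0.0221
```

```bash
python3 st.py
```

```text
7.7333 [0.49439177 0.04178885 0.16222975] [-178.78460178   -0.38723316  -75.82987037] [-4.79682784 -0.78254473  7.4506783 ]
tip [0.49585828 0.04169917 0.09624611]
R travel to slot [ 0.0002  0.0019 -0.0018]
L travel to slot [-0.1341  0.001  -0.0027]
```

Call:
{"name": "send_rows", "arguments": {"motion": [{"travel":[0,0.002,0],"spin":0},{"travel":[0,0.0005,0.001],"spin":0},{"travel":[0,0,0.001],"spin":0}]}}

```text
time_s: 7.98
tcp_pos: [0.4919, 0.041, 0.1598]
eef_rot: [-178.8, -0.4, -75.8]
contact_force: [0.2, -0.5, -1.2]
gripper_width: 0.0216
```

Call:
{"name": "send_rows", "arguments": {"motion": [{"travel":[0,0,0.0015],"spin":0},{"travel":[0,0,0.0015],"spin":0},{"travel":[0,0,0.001],"spin":0},{"travel":[0,0,0.001],"spin":0}]}}

```text
time_s: 8.32
tcp_pos: [0.4919, 0.041, 0.1542]
eef_rot: [-178.8, -0.4, -75.8]
contact_force: [-0.3, -1.3, 1.3]
gripper_width: 0.0219
```

Call:
{"name": "send_rows", "arguments": {"motion": [{"travel":[0,0,0.001],"spin":0},{"travel":[0,0,0.001],"spin":0},{"travel":[0,0,0.001],"spin":0}]}}

```text
time_s: 8.57
tcp_pos: [0.492, 0.0407, 0.1521]
eef_rot: [-178.8, -0.4, -75.8]
contact_force: [-4.5, 0.0, 8.0]
gripper_width: 0.0216
```

Call:
{"name": "send_rows", "arguments": {"motion": [{"travel":[0,0.0003,0.001],"spin":0},{"travel":[0,0.0003,0.001],"spin":0},{"travel":[0,0.0002,0.001],"spin":0}]}}

```text
time_s: 8.82
tcp_pos: [0.4919, 0.0405, 0.1516]
eef_rot: [-178.7, -0.5, -75.8]
contact_force: [-4.9, 0.7, 10.3]
gripper_width: 0.0217
```

Call:
{"name": "send_rows", "arguments": {"motion": [{"travel":[0,0.0003,0.0014],"spin":0},{"travel":[0,0.0003,0.0014],"spin":0},{"travel":[0,0.0003,0.0014],"spin":0}]}}

```text
time_s: 9.07
tcp_pos: [0.4918, 0.0402, 0.1507]
eef_rot: [-178.5, -0.5, -75.7]
contact_force: [-5.7, 0.5, 12.8]
gripper_width: 0.022
```

Call:
{"name": "send_rows", "arguments": {"motion": [{"travel":[0,0.0003,0.0019],"spin":0},{"travel":[0,0.0004,0.0019],"spin":0},{"travel":[0,0.0004,0.0019],"spin":0}]}}

```text
time_s: 9.32
tcp_pos: [0.4916, 0.0396, 0.149]
eef_rot: [-178.4, -0.6, -75.6]
contact_force: [-7.0, 0.7, 14.2]
gripper_width: 0.0219
```

Call:
{"name": "send_rows", "arguments": {"motion": [{"travel":[0,0.0004,0.002],"spin":0},{"travel":[0,0.0005,0.002],"spin":0},{"travel":[0,0.0005,0.002],"spin":0},{"travel":[0,0.0005,0.002],"spin":0}]}}

```text
time_s: 9.65
tcp_pos: [0.4913, 0.0389, 0.1467]
eef_rot: [-178.1, -0.7, -75.5]
contact_force: [-5.7, -0.2, 14.2]
gripper_width: 0.0217
```

Call:
{"name": "send_rows", "arguments": {"motion": [{"travel":[-0.0003,0.0001,0.0023],"spin":0},{"travel":[-0.0003,0.0001,0.0023],"spin":0},{"travel":[-0.0003,0.0001,0.0023],"spin":0},{"travel":[-0.0003,0.0001,0.0023],"spin":0}]}}

```text
time_s: 9.98
tcp_pos: [0.491, 0.0384, 0.1433]
eef_rot: [-178.0, -0.9, -75.4]
contact_force: [-7.3, -0.5, 15.5]
gripper_width: 0.0217
```

Call:
{"name": "send_rows", "arguments": {"motion": [{"travel":[0,0,-0.004],"spin":0},{"travel":[0,0,-0.008],"spin":0},{"travel":[0,0,-0.012],"spin":0},{"travel":[0,0,-0.012],"spin":0},{"travel":[0,0,0],"spin":0}]}}

```text
time_s: 10.4
tcp_pos: [0.4902, 0.039, 0.1817]
eef_rot: [-177.9, -0.9, -75.4]
contact_force: [0.1, -0.1, -1.9]
gripper_width: 0.0217
```

Run:
```python
from look import *
exec(open('st.py').read())
p,d,cal=look('w4',['slot_right'])
# width across seam of the flange+cover top, at rows through the right slot
def prof(pic,dep):
    P=cloud('wrist',dep,cal)
    for v in range(232,252,3):
        row=cv2.GaussianBlur(pic[v-1:v+2].mean(0).mean(-1)[None].astype(np.float32),(1,1),0)[0]
        print(v,[int(x) for x in row[296:346]])
prof(p,d)
cv2.imwrite('pics/c4.png',np.hstack([cv2.resize(cv2.imread('pics/w3.png')[215:275,295:350],None,fx=7,fy=7,interpolation=cv2.INTER_CUBIC),cv2.resize(p[215:275,295:350],None,fx=7,fy=7,interpolation=cv2.INTER_CUBIC)]))
```

```text
10.4 [0.49017576 0.03898828 0.18168207] [-177.9488377    -0.86406043  -75.35773671] [ 0.11634972 -0.05316983 -1.86357078]
tip [0.49271273 0.03862308 0.11573186]
R travel to slot [-0.0022 -0.0012  0.0178]
L travel to slot [-0.1366 -0.0033  0.0158]
wrist pinpoint slot_right 0.74 [0.4944 0.0452 0.0966] {}
[0.4891 0.0387 0.1796] [-178.09   -0.85  -75.38] 10.5
232 [51, 49, 50, 49, 49, 51, 49, 55, 53, 56, 58, 52, 56, 53, 53, 54, 52, 53, 55, 55, 53, 55, 60, 72, 84, 95, 124, 157, 148, 102, 66, 61, 58, 63, 60, 61, 61, 60, 64, 59, 65, 62, 62, 62, 65, 77, 91, 92, 96, 92]
235 [49, 52, 47, 50, 50, 47, 50, 53, 62, 74, 81, 84, 83, 84, 88, 84, 87, 85, 91, 102, 110, 115, 102, 90, 82, 85, 78, 94, 112, 116, 111, 100, 103, 102, 108, 107, 105, 105, 106, 106, 104, 102, 99, 93, 91, 90, 87, 93, 92, 92]
238 [52, 47, 49, 50, 51, 47, 48, 55, 65, 79, 87, 86, 88, 87, 85, 85, 83, 88, 117, 151, 161, 157, 135, 101, 84, 81, 69, 79, 111, 139, 148, 148, 137, 116, 110, 109, 108, 112, 111, 111, 109, 112, 110, 108, 104, 100, 95, 99, 98, 93]
241 [51, 49, 49, 50, 47, 50, 47, 53, 66, 80, 87, 88, 87, 89, 86, 87, 82, 86, 121, 154, 163, 156, 137, 102, 82, 78, 73, 84, 115, 140, 150, 146, 135, 119, 106, 108, 107, 107, 110, 109, 109, 108, 108, 109, 103, 102, 95, 102, 101, 101]
244 [50, 51, 51, 48, 48, 48, 49, 54, 65, 76, 85, 89, 88, 86, 87, 88, 82, 86, 121, 155, 163, 157, 137, 99, 85, 81, 78, 90, 122, 142, 149, 146, 134, 117, 110, 109, 109, 111, 111, 112, 109, 111, 112, 109, 103, 98, 88, 90, 93, 95]
247 [49, 52, 49, 49, 50, 45, 50, 50, 65, 81, 83, 89, 88, 88, 88, 86, 85, 89, 117, 152, 162, 155, 136, 106, 91, 90, 85, 97, 118, 142, 148, 143, 128, 112, 108, 113, 110, 110, 113, 109, 109, 112, 111, 111, 103, 92, 92, 88, 89, 92]
250 [52, 49, 51, 51, 48, 47, 47, 54, 65, 79, 86, 86, 87, 88, 88, 86, 87, 93, 122, 155, 155, 137, 113, 93, 91, 86, 89, 88, 110, 136, 147, 141, 123, 109, 106, 109, 109, 113, 110, 109, 109, 111, 111, 108, 100, 96, 94, 93, 92, 89]
```

View pics/c4.png

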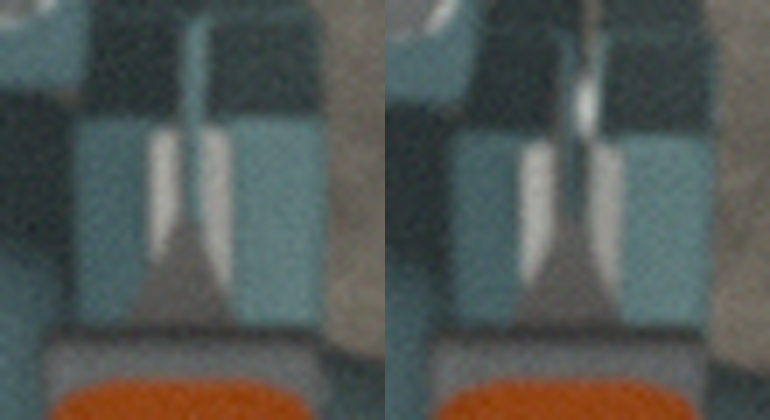

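```bash
cat > gap.py <<'E'
from h import *
def gap(n,v0,v1,camz,u0=300,u1=345):
    """mouth width (mm) from outer edges of the two bright chamfers, averaged over rows"""
    p=cv2.imread(f'pics/{n}.png').astype(np.float32).mean(-1);c=r.get_calibration('wrist');f=240/np.tan(np.radians(c['fov_y']/2));w=[]
    for v in range(v0,v1):
        row=p[v,u0:u1];g=np.gradient(cv2.GaussianBlur(row[None],(5,1),0)[0])
        a=g.argmax();m=20; b=a+4+g[a+4:a+24].argmin()
        # right chamfer outer edge = last strong falling edge
        s=[i for i in range(a+4,min(a+24,len(g)-1)) if g[i]<-5 and g[i]<=g[i-1] and g[i]<=g[i+1]]
        if not s: continue
        b=s[-1]
        sub=lambda i:i+.5*(g[i-1]-g[i+1])/(g[i-1]-2*g[i]+g[i+1]+1e-9)
        w.append(sub(b)-sub(a))
    print(n,'px',np.round(w,1),'mm',np.median(w)*1000*(camz-.098)/f)
E
python3 - <<'E'
from gap import *
z=T('wrist')[1][2]; print(z)
dz=z-.1796
gap('w2',230,246,.2588+dz); gap('w3',235,250,.1752+dz); gap('w4',237,252,z)
E
```

```text
0.3387711433823732
w2 px [18.6 18.2  9.8  9.3 18.  18.4 18.5  9.   9.   9.2  9.2  9.1  9.   9.1
 17.   9.1] mm 8.573580702993235
w3 px [11.2 11.5 11.4 11.4 11.5 11.5 11.4 11.3 11.4 11.5 11.6 11.5 11.7 11.7] mm 7.8477405020371584
w4 px [ 4.2 14.5 14.6 14.4 14.6 14.6 14.2 14.4 14.4 14.  14.  14.1 14.1 14.1
 14.5] mm 10.007825046601049
```

Gap on the right is about 2.1 mm (mouth 7.85 to 10.0 mm). Going to the left slot.

Call:
{"name": "send_rows", "arguments": {"motion": [{"travel":[-0.03,-0.0006,-0.004],"spin":0},{"travel":[-0.035,-0.0006,0],"spin":0},{"travel":[-0.035,-0.0006,0],"spin":0},{"travel":[-0.025,-0.0006,0],"spin":0},{"travel":[-0.01,0,0],"spin":0}]}}

```text
time_s: 10.92
tcp_pos: [0.4551, 0.1714, 0.1779]
eef_rot: [-178.3, -0.9, -75.9]
contact_force: [0.3, 0.3, -1.3]
gripper_width: 0.0219
```

Run:
```python
from look import *
exec(open('st.py').read())
p,d,cal=look('w5',['slot_left','wedge'])
cv2.imwrite('pics/c5.png',cv2.resize(p[195:295,250:380],None,fx=6,fy=6,interpolation=cv2.INTER_CUBIC))
```

```text
10.9167 [0.45505181 0.17135983 0.17785391] [-178.34765071   -0.88742202  -75.86604332] [ 0.29168742  0.26294812 -1.32953645]
tip [0.45714681 0.17083371 0.11188927]
R travel to slot [ 0.1347 -0.0036  0.0161]
L travel to slot [ 0.0003 -0.0045  0.014 ]
wrist pinpoint slot_left 0.87 [0.4595 0.1784 0.0971] {}
wrist pinpoint wedge 0.75 [0.4539 0.1742 0.1077] {}
[0.4553 0.1694 0.1778] [-178.4    -0.92  -75.84] 11.0667
```

View pics/c5.png

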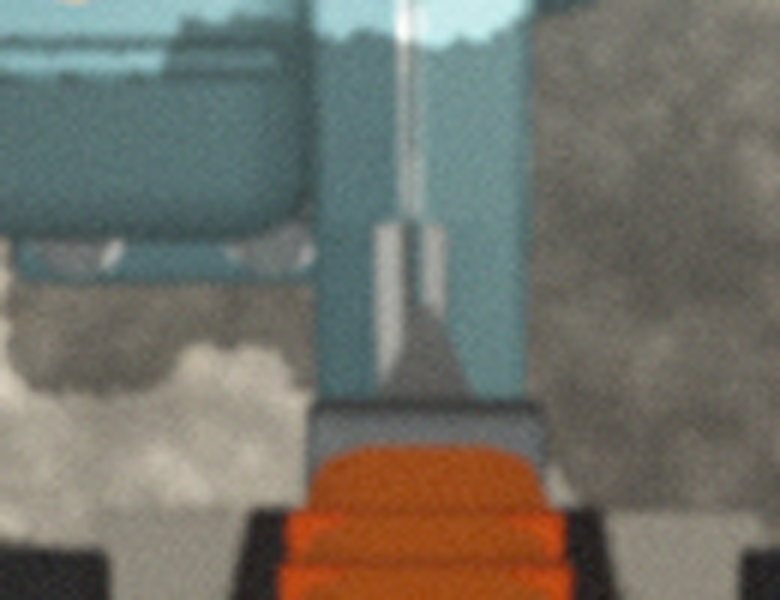

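Call:
{"name": "send_rows", "arguments": {"motion": [{"travel":[-0.001,-0.0018,0.005],"spin":0},{"travel":[0,0,0.005],"spin":0},{"travel":[0,0,0.003],"spin":0},{"travel":[0,0,0.001],"spin":0}]}}

```text
time_s: 11.4
tcp_pos: [0.4573, 0.1678, 0.1614]
eef_rot: [-178.5, -1.0, -76.0]
contact_force: [0.5, -0.2, -1.3]
gripper_width: 0.0219
```

Call:
{"name": "send_rows", "arguments": {"motion": [{"travel":[-0.003,0,0.001],"spin":0},{"travel":[-0.001,0,0.0015],"spin":0},{"travel":[0,0,0.0015],"spin":0}]}}

```text
time_s: 11.65
tcp_pos: [0.4575, 0.1707, 0.157]
eef_rot: [-178.5, -1.0, -76.1]
contact_force: [-0.2, -0.0, -0.6]
gripper_width: 0.0215
```

Call:
{"name": "send_rows", "arguments": {"motion": [{"travel":[0,0,0.0015],"spin":0},{"travel":[0,0,0.0015],"spin":0},{"travel":[0,0,0.0015],"spin":0},{"travel":[0,0,0.0018],"spin":0}]}}

```text
time_s: 11.98
tcp_pos: [0.4579, 0.1705, 0.1522]
eef_rot: [-178.4, -1.0, -76.1]
contact_force: [-7.3, -0.7, 15.0]
gripper_width: 0.0218
```

Call:
{"name": "send_rows", "arguments": {"motion": [{"travel":[0,0.0003,0.0019],"spin":0},{"travel":[0,0.0003,0.0019],"spin":0},{"travel":[0,0.0003,0.002],"spin":0},{"travel":[0,0.0003,0.002],"spin":0},{"travel":[0,0.0003,0.002],"spin":0}]}}

```text
time_s: 12.4
tcp_pos: [0.4574, 0.1702, 0.1495]
eef_rot: [-178.2, -1.0, -75.9]
contact_force: [-6.8, -1.1, 13.3]
gripper_width: 0.022
```

Call:
{"name": "send_rows", "arguments": {"motion": [{"travel":[0,0.0002,0.0023],"spin":0},{"travel":[0,0.0002,0.0023],"spin":0},{"travel":[0,0.0002,0.0023],"spin":0},{"travel":[0,0.0002,0.0023],"spin":0},{"travel":[0,0.0002,0.0023],"spin":0}]}}

```text
time_s: 12.82
tcp_pos: [0.4569, 0.1697, 0.1458]
eef_rot: [-177.9, -1.1, -75.7]
contact_force: [-6.4, -0.7, 15.3]
gripper_width: 0.0218
```

Call:
{"name": "send_rows", "arguments": {"motion": [{"travel":[0,0.0002,0.0023],"spin":0},{"travel":[0,0.0002,0.0023],"spin":0},{"travel":[0,0.0002,0.0023],"spin":0},{"travel":[0,0.0002,0.0023],"spin":0},{"travel":[0,0.0002,0.0023],"spin":0}]}}

```text
time_s: 13.23
tcp_pos: [0.4564, 0.1692, 0.142]
eef_rot: [-177.7, -1.1, -75.6]
contact_force: [-7.8, -1.1, 15.8]
gripper_width: 0.0215
```

Call:
{"name": "send_rows", "arguments": {"motion": [{"travel":[0,0.0002,0.0025],"spin":0},{"travel":[0,0.0002,0.0025],"spin":0},{"travel":[0,0.0002,0.0025],"spin":0},{"travel":[0,0.0002,0.0025],"spin":0},{"travel":[0,0.0002,0.0025],"spin":0}]}}

```text
time_s: 13.65
tcp_pos: [0.456, 0.1688, 0.1376]
eef_rot: [-177.4, -1.1, -75.4]
contact_force: [-8.5, -0.1, 17.3]
gripper_width: 0.0221
```

Call:
{"name": "send_rows", "arguments": {"motion": [{"travel":[0,0.0001,0.0025],"spin":0},{"travel":[0,0.0001,0.0025],"spin":0}]}}

```text
time_s: 13.82
tcp_pos: [0.4558, 0.1687, 0.1358]
eef_rot: [-177.4, -1.1, -75.3]
contact_force: [-10.1, -1.5, 17.7]
gripper_width: 0.0221
```

Call:
{"name": "send_rows", "arguments": {"motion": [{"travel":[0,0,-0.006],"spin":0},{"travel":[0,0,-0.01],"spin":0},{"travel":[0,0,-0.014],"spin":0},{"travel":[0,0,-0.014],"spin":0},{"travel":[0,0,0],"spin":0}]}}

```text
time_s: 14.23
tcp_pos: [0.4525, 0.1686, 0.1819]
eef_rot: [-177.4, -1.2, -75.3]
contact_force: [0.7, 1.1, -1.6]
gripper_width: 0.0216
```

Run:
```python
from look import *
exec(open('st.py').read())
p,d,cal=look('w6',['slot_left'])
from gap import gap
z=cal[1][2]; gap('w5',234,250,z-s['tcp_pos'][2]+.1778); gap('w6',234,252,z)
for v in(238,244): print([int(x) for x in p[v,296:346].mean(-1)])
```

```text
14.2333 [0.45252988 0.16860599 0.18187776] [-177.44529454   -1.1503071   -75.27123628] [ 0.65845807  1.14312971 -1.56757622]
tip [0.45571158 0.16807378 0.11595664]
R travel to slot [ 0.1322 -0.0038  0.0208]
L travel to slot [-0.0021 -0.0061  0.0182]
wrist pinpoint slot_left 0.92 [0.4552 0.1777 0.0981] {}
[0.4515 0.168  0.1795] [-177.6    -1.17  -75.31] 14.3333
w5 px [11.8 11.5 11.6 11.6 11.7 11.5 11.5 23.1 11.4 11.4 11.5 23.1  4.4  4.4
  4.3  4.5] mm 7.998451351712283
w6 px [16.5 17.3 17.5 15.8 17.4 17.3 17.4 17.3 17.4 17.2 17.4 17.6 17.4 17.4
 17.4 17.4 17.4 17.5] mm 12.274887386851224
[115, 115, 109, 104, 97, 98, 93, 95, 97, 101, 100, 103, 97, 104, 128, 160, 170, 157, 138, 109, 92, 96, 90, 85, 78, 87, 96, 108, 132, 152, 160, 144, 121, 113, 119, 120, 123, 123, 125, 128, 123, 125, 121, 112, 105, 99, 96, 97, 97, 94]
[98, 90, 91, 92, 94, 87, 95, 97, 97, 100, 100, 99, 97, 102, 127, 161, 169, 165, 138, 110, 89, 94, 97, 106, 95, 102, 102, 107, 139, 159, 158, 143, 124, 113, 117, 120, 117, 122, 124, 119, 126, 120, 119, 111, 104, 104, 100, 96, 102, 95]
```

Call:
{"name": "send_rows", "arguments": {"motion": [{"travel":[0.03,-0.0004,-0.002],"spin":0},{"travel":[0.035,-0.0004,0],"spin":0},{"travel":[0.034,-0.0004,0],"spin":0},{"travel":[0.024,-0.0004,0],"spin":0},{"travel":[0.008,-0.0004,0],"spin":0}]}}

```text
time_s: 14.75
tcp_pos: [0.4852, 0.0392, 0.1796]
eef_rot: [-177.9, -1.2, -74.9]
contact_force: [0.3, 0.1, -1.2]
gripper_width: 0.0221
```

Run:
```python
from look import *
exec(open('st.py').read())
p,d,cal=look('w7',['slot_right'])
cv2.imwrite('pics/c7.png',cv2.resize(p[205:285,260:370],None,fx=6,fy=6,interpolation=cv2.INTER_CUBIC))
```

```text
14.75 [0.48518853 0.03921786 0.17955715] [-177.93164827   -1.18056323  -74.92316961] [ 0.25753793  0.12252567 -1.23109836]
tip [0.48784206 0.03852531 0.11361415]
R travel to slot [-0.0011 -0.006   0.0158]
L travel to slot [-0.1354 -0.0092  0.0132]
wrist pinpoint slot_right 0.8 [0.4914 0.0449 0.0962] {}
[0.4851 0.0402 0.1795] [-177.94   -1.17  -74.99] 14.85
```

View pics/c7.png

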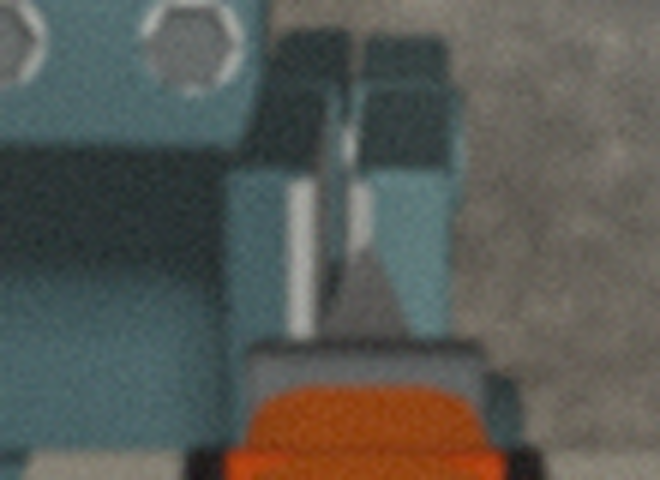

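Slot centre at crop x 330, tip at 364, so I shift about 4 mm and descend.

Call:
{"name": "send_rows", "arguments": {"motion": [{"travel":[-0.0005,-0.004,0.003],"spin":0.8},{"travel":[0,0,0.006],"spin":0},{"travel":[0,0,0.003],"spin":0},{"travel":[0,0,0],"spin":0}]}}

```text
time_s: 15.18
tcp_pos: [0.4888, 0.0435, 0.1647]
eef_rot: [-178.0, -1.1, -75.9]
contact_force: [-0.9, 0.7, -0.5]
gripper_width: 0.0215
```

```bash
python3 st.py
```

```text
15.1833 [0.48879549 0.04346647 0.16466709] [-178.04121685   -1.12747233  -75.87142983] [-0.86548378  0.67134474 -0.46740334]
tip [0.49129999 0.04275848 0.09871843]
R travel to slot [ 0.0023 -0.0022  0.0008]
L travel to slot [-0.132  -0.0031 -0.0018]
```

Call:
{"name": "send_rows", "arguments": {"motion": [{"travel":[0.0025,-0.0005,0.002],"spin":0},{"travel":[0,0,0.004],"spin":0},{"travel":[0,0,0.004],"spin":0},{"travel":[0,0,0.001],"spin":0}]}}

```text
time_s: 15.52
tcp_pos: [0.49, 0.0427, 0.1522]
eef_rot: [-178.1, -1.1, -75.7]
contact_force: [-0.8, -0.8, -1.7]
gripper_width: 0.022
```

Call:
{"name": "send_rows", "arguments": {"motion": [{"travel":[0.001,0,0.0018],"spin":0},{"travel":[0.001,0,0.0018],"spin":0},{"travel":[0,0,0.0018],"spin":0},{"travel":[0,0,0.0018],"spin":0}]}}

```text
time_s: 15.85
tcp_pos: [0.4906, 0.0403, 0.145]
eef_rot: [-178.1, -1.2, -75.6]
contact_force: [-4.2, -0.0, 9.5]
gripper_width: 0.0221
```

Biting (d≈19). Feed on.

Call:
{"name": "send_rows", "arguments": {"motion": [{"travel":[0,0.0001,0.0022],"spin":0},{"travel":[0,0.0001,0.0023],"spin":0},{"travel":[0,0.0001,0.0024],"spin":0},{"travel":[0,0.0001,0.0024],"spin":0},{"travel":[0,0.0001,0.0025],"spin":0}]}}

```text
time_s: 16.27
tcp_pos: [0.4906, 0.0386, 0.1394]
eef_rot: [-178.0, -1.3, -75.5]
contact_force: [-8.5, 0.2, 15.9]
gripper_width: 0.0219
```

Call:
{"name": "send_rows", "arguments": {"motion": [{"travel":[0,0.0001,0.0025],"spin":0},{"travel":[0,0.0001,0.0025],"spin":0},{"travel":[0,0.0001,0.0025],"spin":0},{"travel":[0,0.0001,0.0025],"spin":0},{"travel":[0,0.0001,0.0025],"spin":0}]}}

```text
time_s: 16.68
tcp_pos: [0.4904, 0.0369, 0.1346]
eef_rot: [-177.8, -1.5, -75.5]
contact_force: [-8.0, -0.2, 16.6]
gripper_width: 0.0219
```

Call:
{"name": "send_rows", "arguments": {"motion": [{"travel":[-0.0006,0.0001,0.0025],"spin":0},{"travel":[-0.0006,0.0001,0.0025],"spin":0},{"travel":[-0.0006,0.0001,0.0025],"spin":0},{"travel":[-0.0006,0.0001,0.0025],"spin":0},{"travel":[-0.0006,0.0001,0.0025],"spin":0}]}}

```text
time_s: 17.1
tcp_pos: [0.4899, 0.0366, 0.1299]
eef_rot: [-177.7, -1.8, -75.4]
contact_force: [-7.6, -1.8, 16.7]
gripper_width: 0.0216
```

Call:
{"name": "send_rows", "arguments": {"motion": [{"travel":[-0.0004,0.0001,0.0025],"spin":0},{"travel":[-0.0004,0.0001,0.0025],"spin":0},{"travel":[-0.0004,0.0001,0.0025],"spin":0}]}}

```text
time_s: 17.35
tcp_pos: [0.4897, 0.0361, 0.127]
eef_rot: [-177.6, -1.9, -75.3]
contact_force: [-8.5, -1.3, 17.1]
gripper_width: 0.022
```

Call:
{"name": "send_rows", "arguments": {"motion": [{"travel":[0,0,-0.008],"spin":0},{"travel":[0,0,-0.012],"spin":0},{"travel":[0,0,-0.016],"spin":0},{"travel":[0,0,-0.016],"spin":0},{"travel":[0,0,0],"spin":0}]}}

```text
time_s: 17.77
tcp_pos: [0.4878, 0.0371, 0.1824]
eef_rot: [-177.5, -1.9, -75.3]
contact_force: [1.2, -0.2, -1.4]
gripper_width: 0.0219
```

Run:
```python
from look import *
exec(open('st.py').read())
p,d,cal=look('w8',['slot_right'])
from gap import gap
z=cal[1][2]; gap('w7',236,250,z-s['tcp_pos'][2]+.1795); gap('w8',234,252,z)
for v in(240,246): print([int(x) for x in p[v,296:346].mean(-1)])
```

```text
17.7667 [0.48775093 0.03712944 0.18243312] [-177.49351707   -1.89879748  -75.32368635] [ 1.20497731 -0.24760899 -1.38015923]
tip [0.49109662 0.03574723 0.11653247]
R travel to slot [-0.005  -0.0033  0.0185]
L travel to slot [-0.1392 -0.0056  0.0142]
wrist pinpoint slot_right 0.91 [0.4931 0.0465 0.0941] {}
[0.4864 0.0368 0.1797] [-177.68   -1.88  -75.36] 17.8667
w7 px [13.7 14.  14.2 14.2 14.1 14.1 14.  14.1 13.9 13.5  4.3  4.1  4.4  4.5] mm 9.7750698904254
w8 px [ 7.3  7.1  7.   6.5  6.4  4.3 20.  20.1 20.1 19.9 20.1 19.8 19.7 19.9
 19.7 19.7 19.3 19.6] mm 13.965353398170096
[49, 51, 49, 52, 53, 66, 79, 84, 88, 86, 85, 91, 82, 83, 94, 115, 144, 154, 154, 144, 105, 83, 83, 86, 67, 57, 71, 88, 91, 89, 99, 121, 141, 141, 133, 124, 115, 112, 106, 112, 110, 110, 113, 115, 113, 111, 110, 102, 93, 89]
[51, 49, 48, 52, 51, 68, 75, 90, 87, 85, 85, 84, 85, 82, 92, 116, 145, 160, 162, 143, 107, 91, 87, 89, 96, 93, 93, 100, 97, 97, 100, 120, 143, 149, 139, 126, 111, 109, 116, 110, 113, 113, 109, 109, 110, 113, 112, 102, 101, 95]
```

Call:
{"name": "send_rows", "arguments": {"motion": [{"travel":[-0.03,-0.0003,-0.002],"spin":0},{"travel":[-0.036,-0.0003,-0.001],"spin":0},{"travel":[-0.036,-0.0003,0],"spin":0},{"travel":[-0.026,-0.0003,0],"spin":0},{"travel":[-0.009,0,0],"spin":0}]}}

```text
time_s: 18.28
tcp_pos: [0.4501, 0.1705, 0.1735]
eef_rot: [-178.0, -1.9, -75.9]
contact_force: [0.6, 0.1, -1.6]
gripper_width: 0.0217
```

Run:
```python
from look import *
exec(open('st.py').read())
p,d,cal=look('w9',['slot_left'])
cv2.imwrite('pics/c9.png',cv2.resize(p[205:285,260:370],None,fx=6,fy=6,interpolation=cv2.INTER_CUBIC))
```

```text
18.2833 [0.45010173 0.17047323 0.17350932] [-177.98707389   -1.93984547  -75.87608064] [ 0.57131314  0.10537321 -1.62219464]
tip [0.45289473 0.16887369 0.10758785]
R travel to slot [ 0.1336 -0.0082  0.0144]
L travel to slot [-0.0006 -0.0091  0.0099]
wrist pinpoint slot_left 0.6 [0.4551 0.1782 0.0981] {}
[0.4502 0.1694 0.1734] [-178.04   -1.97  -75.81] 18.3833
```

View pics/c9.png

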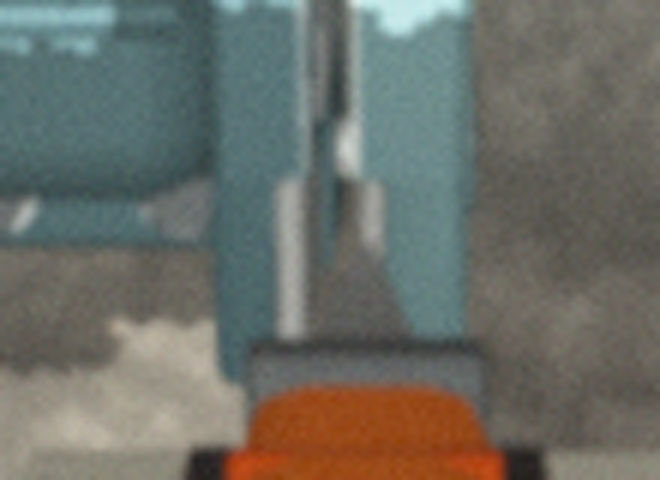

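Call:
{"name": "send_rows", "arguments": {"motion": [{"travel":[-0.0025,-0.0037,0],"spin":0},{"travel":[0,0,0.004],"spin":0},{"travel":[0,0,0.003],"spin":0},{"travel":[0,0,0],"spin":0}]}}

```text
time_s: 18.72
tcp_pos: [0.4533, 0.1704, 0.1638]
eef_rot: [-178.2, -2.1, -75.9]
contact_force: [-0.5, -0.1, -2.0]
gripper_width: 0.0215
```

```bash
python3 st.py
```

```text
18.7167 [0.45325423 0.17041808 0.1637736 ] [-178.223636     -2.0582562   -75.86903787] [-0.51054139 -0.1270363  -2.04910207]
tip [0.45581665 0.16861996 0.09784788]
R travel to slot [ 0.133  -0.0057  0.0048]
L travel to slot [-0.0013 -0.0067  0.    ]
```

Call:
{"name": "send_rows", "arguments": {"motion": [{"travel":[-0.0015,-0.001,0.004],"spin":0},{"travel":[-0.0005,0,0.005],"spin":0},{"travel":[-0.0005,0,0.005],"spin":0},{"travel":[0,0,0.002],"spin":0}]}}

```text
time_s: 19.05
tcp_pos: [0.4548, 0.1708, 0.146]
eef_rot: [-178.2, -2.1, -76.1]
contact_force: [-0.9, -0.3, -2.0]
gripper_width: 0.0214
```

Call:
{"name": "send_rows", "arguments": {"motion": [{"travel":[-0.0003,0,0.0018],"spin":0},{"travel":[-0.0003,0,0.0018],"spin":0},{"travel":[-0.0003,0,0.0018],"spin":0},{"travel":[-0.0003,0,0.0018],"spin":0}]}}

```text
time_s: 19.38
tcp_pos: [0.4554, 0.1719, 0.138]
eef_rot: [-178.2, -2.1, -76.1]
contact_force: [-0.2, -0.7, -0.2]
gripper_width: 0.0217
```

Call:
{"name": "send_rows", "arguments": {"motion": [{"travel":[0,0,0.002],"spin":0},{"travel":[0,0.0001,0.0022],"spin":0},{"travel":[0,0.0001,0.0024],"spin":0},{"travel":[0,0.0001,0.0025],"spin":0},{"travel":[0,0.0001,0.0025],"spin":0}]}}

```text
time_s: 19.8
tcp_pos: [0.4552, 0.1713, 0.1317]
eef_rot: [-178.1, -2.2, -75.9]
contact_force: [-8.2, -1.8, 17.8]
gripper_width: 0.0217
```

Call:
{"name": "send_rows", "arguments": {"motion": [{"travel":[0,0.0001,0.0025],"spin":0},{"travel":[0,0.0001,0.0025],"spin":0},{"travel":[0,0.0001,0.0025],"spin":0},{"travel":[0,0.0001,0.0025],"spin":0}]}}

```text
time_s: 20.13
tcp_pos: [0.4549, 0.1708, 0.1279]
eef_rot: [-178.0, -2.2, -75.8]
contact_force: [-9.9, -0.3, 17.1]
gripper_width: 0.0214
```

d≈36; two more rows, then out and measure.

Call:
{"name": "send_rows", "arguments": {"motion": [{"travel":[0,0.0001,0.0025],"spin":0},{"travel":[0,0.0001,0.0025],"spin":0}]}}

```text
time_s: 20.3
tcp_pos: [0.4547, 0.1706, 0.126]
eef_rot: [-177.9, -2.2, -75.7]
contact_force: [-9.6, -0.7, 17.2]
gripper_width: 0.0222
```

Call:
{"name": "send_rows", "arguments": {"motion": [{"travel":[0,0,-0.008],"spin":0},{"travel":[0,0,-0.012],"spin":0},{"travel":[0,0,-0.016],"spin":0},{"travel":[0,0,-0.016],"spin":0},{"travel":[0,0,0],"spin":0}]}}

```text
time_s: 20.72
tcp_pos: [0.4514, 0.1719, 0.1809]
eef_rot: [-178.0, -2.2, -75.7]
contact_force: [0.8, -0.3, -1.2]
gripper_width: 0.0217
```

Run:
```python
from look import *
exec(open('st.py').read())
p,d,cal=look('w10',['slot_left'])
from gap import gap
z=cal[1][2]; gap('w9',234,250,z-s['tcp_pos'][2]+.1734); gap('w10',234,252,z)
for v in(240,246): print([int(x) for x in p[v,296:346].mean(-1)])
```

```text
20.7167 [0.45142241 0.17192954 0.18085691] [-177.96483797   -2.22517785  -75.68941573] [ 0.84706416 -0.31393784 -1.2290642 ]
tip [0.45432653 0.1700274  0.11494828]
R travel to slot [ 0.1341 -0.0058  0.0224]
L travel to slot [-0.0002 -0.0072  0.0172]
wrist pinpoint slot_left 0.94 [0.4601 0.1779 0.0955] {}
[0.4503 0.1712 0.1782] [-178.14   -2.26  -75.72] 20.8167
w9 px [18.7 17.3 16.1 16.7 16.7 16.9 16.7 16.7 16.3 15.8 17.5 17.8  4.3  4.2
  4.2  4.3] mm 11.40764785111513
w10 px [20.6 20.8 16.3 20.5 20.5 20.3 20.4 20.6 20.3 20.5 20.5 20.3 20.5 20.5
 20.6 20.4 20.4 20.3] mm 14.452930846643998
[109, 117, 116, 98, 89, 95, 97, 100, 96, 98, 100, 99, 107, 126, 157, 165, 150, 122, 99, 92, 93, 85, 85, 87, 88, 94, 97, 99, 100, 112, 136, 156, 155, 140, 119, 116, 119, 122, 122, 119, 122, 126, 126, 122, 126, 123, 110, 103, 96, 95]
[98, 99, 90, 90, 90, 98, 98, 100, 97, 98, 96, 98, 101, 125, 154, 166, 151, 119, 96, 85, 88, 97, 98, 106, 98, 104, 96, 97, 100, 100, 128, 153, 154, 142, 119, 111, 115, 115, 123, 119, 118, 122, 121, 127, 121, 120, 106, 99, 96, 93]
```

Left gap ≈6.4 mm, right ≈6.0 mm: even and above 5. Returning the wedge.

Call:
{"name": "send_rows", "arguments": {"motion": [{"travel":[0,0,-0.035],"spin":0},{"travel":[0.015,-0.001,-0.035],"spin":0.5},{"travel":[0.036,-0.001,-0.01],"spin":0.5},{"travel":[0.037,-0.001,0],"spin":0.5},{"travel":[0.037,-0.001,0],"spin":0.5}]}}

```text
time_s: 21.23
tcp_pos: [0.4777, 0.0528, 0.2612]
eef_rot: [-178.5, -2.4, -77.3]
contact_force: [1.1, 0.1, -2.7]
gripper_width: 0.0217
```

Call:
{"name": "send_rows", "arguments": {"motion": [{"travel":[0.037,-0.001,0],"spin":0.3},{"travel":[0.037,-0.001,0],"spin":0.3},{"travel":[0.037,-0.001,0],"spin":0},{"travel":[0.037,-0.001,0],"spin":0},{"travel":[0.037,-0.001,0],"spin":0}]}}

```text
time_s: 21.65
tcp_pos: [0.5204, -0.135, 0.2644]
eef_rot: [-178.8, -2.3, -77.8]
contact_force: [0.8, 2.2, -1.1]
gripper_width: 0.022
```

Call:
{"name": "send_rows", "arguments": {"motion": [{"travel":[0.037,-0.006,0],"spin":0.3},{"travel":[0.037,-0.006,0],"spin":0.2},{"travel":[0.037,-0.006,0],"spin":0},{"travel":[0.03,-0.005,0],"spin":0},{"travel":[0.01,-0.002,0],"spin":0}]}}

```text
time_s: 22.07
tcp_pos: [0.5743, -0.2896, 0.2622]
eef_rot: [-179.3, -2.0, -78.6]
contact_force: [0.6, 0.2, -2.3]
gripper_width: 0.0216
```

```bash
cat > st2.py <<'E'
from h import *
s=r.get_state();print(s['time_s'],s['tcp_pos'],s['eef_rot'],s['contact_force'])
Rm=R.from_euler('xyz',s['eef_rot'],degrees=True).as_matrix();t=s['tcp_pos']+Rm@[0,0,.066]
for g in ([.588,-.303,.056],): print('tip',t,'travel to mouth',np.round(Rm.T@(np.array(g)-t),4))
E
python3 st2.py
```

```text
22.0667 [ 0.57428138 -0.28955974  0.26217776] [-179.34712914   -2.0119448   -78.58755671] [ 0.6247123   0.17880672 -2.25043633]
tip [ 0.57547701 -0.29168209  0.19622273] travel to mouth [ 0.0086 -0.0084  0.1407]
```

Call:
{"name": "send_rows", "arguments": {"motion": [{"travel":[0.006,-0.006,0.02],"spin":0},{"travel":[0.003,-0.002,0.035],"spin":0},{"travel":[0,0,0.035],"spin":0},{"travel":[0,0,0.015],"spin":0},{"travel":[0,0,0],"spin":0}]}}

```text
time_s: 22.48
tcp_pos: [0.5844, -0.3047, 0.1463]
eef_rot: [-179.7, -1.8, -79.0]
contact_force: [-0.6, -0.6, -2.5]
gripper_width: 0.0215
```

```bash
python3 st2.py
python3 - <<'E'
from look import *
p,d,cal=look('w11',['block_slot','wedge','block'])
cv2.imwrite('pics/c11.png',cv2.resize(p[150:300,230:410],None,fx=4,fy=4,interpolation=cv2.INTER_CUBIC))
P=cloud('wrist',d,cal);X,Y,Z=np.moveaxis(P,-1,0)
m=(d>0)&(abs(X-.588)<.09)&(abs(Y+.302)<.09)&(abs(Z-.056)<.005)
print(cv2.minAreaRect(P[m][:,:2].astype(np.float32)),'miny corner',P[m][np.argmin(P[m][:,1])])
E
```

```text
22.4833 [ 0.58444066 -0.30472345  0.1463474 ] [-179.7102976    -1.81671769  -79.02380302] [-0.57224409 -0.60892771 -2.50498435]
tip [ 0.58516665 -0.30671397  0.08038142] travel to mouth [-0.0039 -0.0034  0.0243]
wrist pinpoint block_slot 0.79 [ 0.585  -0.3007  0.059 ] {}
wrist pinpoint wedge 0.77 [ 0.581  -0.3045  0.0786] {}
wrist pinpoint block 0.55 [ 0.5884 -0.3084  0.0021] {}
[ 0.5879 -0.3055  0.1532] [-179.24   -2.1   -78.94] 22.6833
((0.5904616117477417, -0.3138793408870697), (0.060227103531360626, 0.07899247109889984), 11.717620849609375) miny corner [ 0.56929218 -0.35848544  0.05263155]
```

View pics/c11.png

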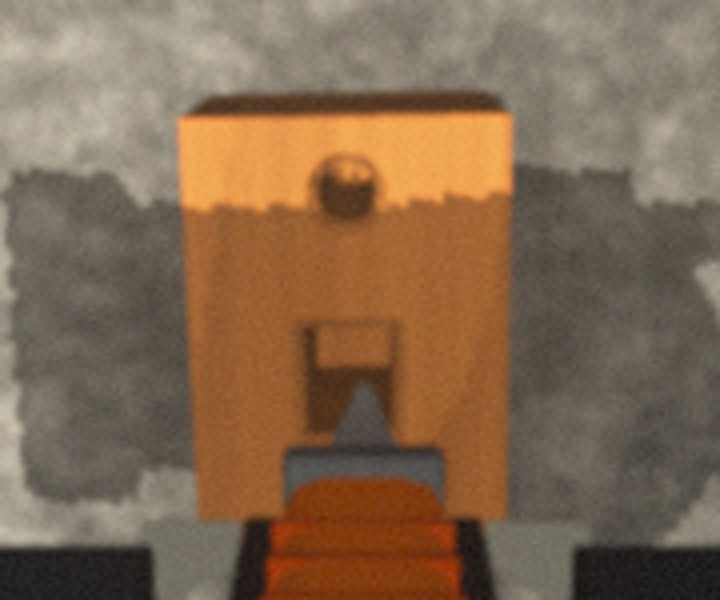

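```bash
python3 st2.py
python3 - <<'E'
from look import *
p,d,cal=look('w12',['block_slot'])
M,o,c=cal;f=240/np.tan(np.radians(c['fov_y']/2))
g=cv2.cvtColor(p,cv2.COLOR_BGR2GRAY)
def px(u,v,z):
    q=M@np.array([(u-c['cx'])/f,(v-c['cy'])/f,1]); return np.round(o+q*(z-o[2])/q[2],4)
cv2.imwrite('pics/c12.png',cv2.resize(p[150:300,230:410],None,fx=4,fy=4,interpolation=cv2.INTER_CUBIC))
def P(x,y): return px(230+x/4,150+y/4,.056)
np.save('cal12.npy',np.array([0])); print('with c11 pixels: hole',P(345,187),'slot far corners',P(305,320),P(397,322))
E
python3 st2.py
```

```text
22.6833 [ 0.58790164 -0.30553949  0.15315225] [-179.23734411   -2.10045123  -78.93651333] [ 0.82132111  0.06387286 -0.97423076]
tip [ 0.58922796 -0.30774474  0.08720243] travel to mouth [-0.006   0.0007  0.031 ]
wrist pinpoint block_slot 0.96 [ 0.5878 -0.3005  0.057 ] {}
[ 0.5882 -0.3055  0.154 ] [-179.14   -2.13  -78.94] 22.7833
with c11 pixels: hole [ 0.6002 -0.3399  0.056 ] slot far corners [ 0.6029 -0.3133  0.056 ] [ 0.5855 -0.3164  0.056 ]
22.7833 [ 0.58824343 -0.30553984  0.15399048] [-179.14020316   -2.12737092  -78.94314052] [-0.38570243  0.81873496 -2.09811269]
tip [ 0.58968524 -0.30775414  0.0880434 ] travel to mouth [-0.0062  0.0012  0.0318]
```

View pics/c12.png

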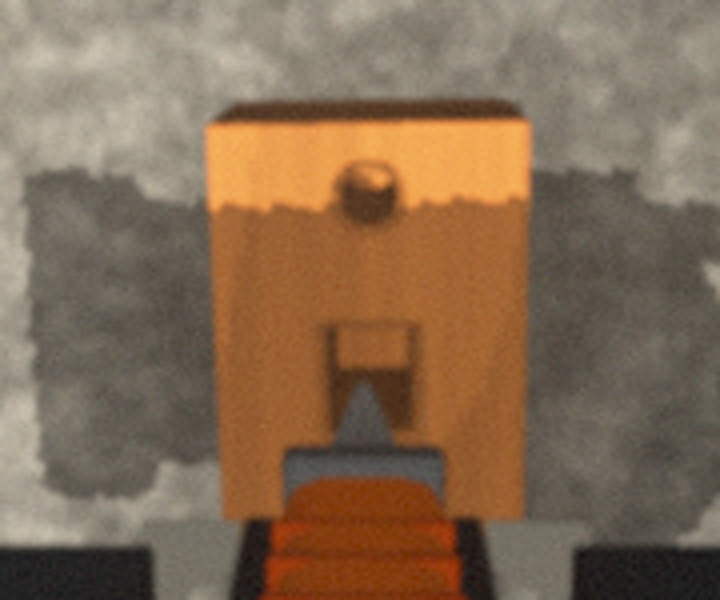

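Tip at crop x 365, slot middle at 371 (about 0.9 mm), agreeing with the kinematic +1 mm.

Run:
```python
from h import *
M,o,c=T('wrist');f=240/np.tan(np.radians(c['fov_y']/2))
def P(x,y,z):
    u,v=230+x/4,150+y/4
    q=M@np.array([(u-c['cx'])/f,(v-c['cy'])/f,1]); return np.round(o+q*(z-o[2])/q[2],4)
y=np.array([-np.sin(np.radians(11.7)),np.cos(np.radians(11.7))])
print('tip edge->centre',P(365,380,.088)[:2]+.008*y,'slot from hole',P(368,192,.056)[:2]+.036*y,'slot from far edge',P(371,322,.056)[:2]+.0115*y)
```

```text
tip edge->centre [ 0.5895777  -0.30476622] slot from hole [ 0.58899966 -0.30454798] slot from far edge [ 0.58856795 -0.30393894]
```

Call:
{"name": "send_rows", "arguments": {"motion": [{"travel":[-0.004,0.0007,0.004],"spin":0},{"travel":[-0.001,0,0.006],"spin":0},{"travel":[0,0,0.004],"spin":0},{"travel":[0,0,0],"spin":0}]}}

```text
time_s: 23.12
tcp_pos: [0.5888, -0.3005, 0.1433]
eef_rot: [-178.7, -2.3, -78.9]
contact_force: [-0.2, -0.0, -2.4]
gripper_width: 0.0221
```

```bash
python3 st2.py
```

```text
23.1167 [ 0.58880205 -0.30051252  0.14328036] [-178.71603566   -2.29236545  -78.90837671] [-0.21520005 -0.04073329 -2.42712506]
tip [ 0.59076106 -0.30281796  0.07734974] travel to mouth [-0.0012  0.0032  0.0213]
```

Call:
{"name": "send_rows", "arguments": {"motion": [{"travel":[0.001,0.0026,0.003],"spin":0},{"travel":[0,0.0003,0.006],"spin":0},{"travel":[0,0,0.004],"spin":0},{"travel":[0,0,0],"spin":0}]}}

```text
time_s: 23.45
tcp_pos: [0.5863, -0.3026, 0.1293]
eef_rot: [-178.7, -2.3, -78.9]
contact_force: [-0.2, -0.9, -2.2]
gripper_width: 0.022
```

```bash
python3 st2.py
```

```text
23.45 [ 0.58626927 -0.3026264   0.12926136] [-178.68824617   -2.30431737  -78.897836  ] [-0.21577864 -0.92789409 -2.23182296]
tip [ 0.58826275 -0.30493879  0.06333201] travel to mouth [-0.0022  0.0001  0.0072]
```

Call:
{"name": "send_rows", "arguments": {"motion": [{"travel":[0,0,0.005],"spin":0},{"travel":[0,0,0.005],"spin":0},{"travel":[0,0,0.004],"spin":0},{"travel":[0,0,0],"spin":0}]}}

```text
time_s: 23.78
tcp_pos: [0.5865, -0.3033, 0.1131]
eef_rot: [-178.7, -2.3, -78.9]
contact_force: [-0.4, 0.1, -2.2]
gripper_width: 0.0218
```

```bash
python3 st2.py
```

```text
23.7833 [ 0.58647807 -0.30333751  0.11306901] [-178.74577211   -2.28461062  -78.91190575] [-0.40955623  0.05145979 -2.2393455 ]
tip [ 0.58840162 -0.30564093  0.04713727] travel to mouth [-0.0023 -0.0003 -0.009 ]
```

Call:
{"name": "send_rows", "arguments": {"motion": [{"travel":[-0.0005,0,0.006],"spin":0},{"travel":[-0.0003,0,0.006],"spin":0},{"travel":[-0.0002,0,0.005],"spin":0},{"travel":[0,0,0],"spin":0}]}}

```text
time_s: 24.12
tcp_pos: [0.5868, -0.3029, 0.094]
eef_rot: [-178.8, -2.3, -78.9]
contact_force: [-0.5, -0.4, -2.1]
gripper_width: 0.0221
```

```bash
python3 st2.py
```

```text
24.1167 [ 0.5868244  -0.30294752  0.09396964] [-178.75974023   -2.27883911  -78.91506636] [-0.47940275 -0.43435665 -2.12351508]
tip [ 0.58873077 -0.30524764  0.02803728] travel to mouth [-0.0012 -0.0003 -0.028 ]
```

Call:
{"name": "send_rows", "arguments": {"motion": [{"travel":[0,0,0.005],"spin":0},{"travel":[0,0,0.005],"spin":0},{"travel":[0,0,0.003],"spin":0},{"travel":[0,0,0],"spin":0}]}}

```text
time_s: 24.45
tcp_pos: [0.5872, -0.3034, 0.0793]
eef_rot: [-178.8, -2.3, -78.9]
contact_force: [0.8, -0.2, -1.8]
gripper_width: 0.0215
```

Call:
{"name": "send_rows", "arguments": {"motion": [{"travel":[0,0,0.001],"spin":0},{"travel":[0,0,0.001],"spin":0},{"travel":[0,0,0.0005],"spin":0}]}}

```text
time_s: 24.7
tcp_pos: [0.5874, -0.3036, 0.0772]
eef_rot: [-178.8, -2.3, -78.9]
contact_force: [-3.0, 2.6, 4.9]
gripper_width: 0.0217
```

Call:
{"name": "send_rows", "arguments": {"motion": [{"travel":[0,0,0],"spin":0},{"travel":[0,0,0],"spin":0},{"travel":[0,0,0],"spin":0},{"travel":[0,0,0],"spin":0},{"travel":[0,0,0],"spin":0}], "gripper": 1}}

```text
time_s: 25.12
tcp_pos: [0.589, -0.3041, 0.079]
eef_rot: [-178.6, -2.4, -78.9]
contact_force: [0.2, 0.4, -0.8]
gripper_width: 0.0497
```

Call:
{"name": "send_rows", "arguments": {"motion": [{"travel":[0,0,0],"spin":0},{"travel":[0,0,0],"spin":0},{"travel":[0,0,0],"spin":0},{"travel":[0,0,0],"spin":0}]}}

```text
time_s: 25.45
tcp_pos: [0.5893, -0.3042, 0.0792]
eef_rot: [-178.5, -2.4, -78.9]
contact_force: [0.3, 0.6, -0.1]
gripper_width: 0.0764
```

Retreat straight up, then check.

Call:
{"name": "send_rows", "arguments": {"motion": [{"travel":[0,0,-0.01],"spin":0},{"travel":[0,0,-0.025],"spin":0},{"travel":[0,0,-0.035],"spin":0},{"travel":[0,0,-0.035],"spin":0},{"travel":[0,0,-0.03],"spin":0}]}}

```text
time_s: 25.87
tcp_pos: [0.5799, -0.298, 0.212]
eef_rot: [-179.4, -2.0, -78.9]
contact_force: [1.3, -0.3, -0.3]
gripper_width: 0.0879
```

Run:
```python
from look import *
p,d,cal=look('w13',['wedge_grip','block_slot'])
P=cloud('wrist',d,cal);X,Y,Z=np.moveaxis(P,-1,0)
near=(d>0)&(abs(X-.588)<.09)&(abs(Y+.302)<.09)
for n,m in(('block',near&(abs(Z-.056)<.005)),('handle',near&(Z>.112)&(Z<.135))):
    print(n,m.sum(),cv2.minAreaRect(P[m][:,:2].astype(np.float32)),np.median(P[m][:,2]))
for c in('scene','top'):
    q,dd=r.capture(c); cv2.imwrite(f'pics/{c}1.png',q); find(c,['wedge_grip','wedge','cover_top','gear','bearing','oil_can'],n=1)
    np.save(c+'1.npy',dd)
# gap from top view: compare housing footprint of 98 mm surface
for n in('top','top1'):
    Q=cloud('top',np.load(n+'.npy')).reshape(-1,3)
    h=Q[(abs(Q[:,0]-.48)<.1)&(abs(Q[:,1]-.11)<.12)&(abs(Q[:,2]-.098)<.005)][:,:2]-[.477,.106]
    a=np.radians(13.7); u=h@[np.cos(a),np.sin(a)]; w=h@[-np.sin(a),np.cos(a)]
    print(n,'cover face x: right',np.percentile(u[(w<-.03)&(w>-.075)],2),'left',np.percentile(u[(w>.03)&(w<.075)],2))
```

```text
wrist pinpoint wedge_grip 0.67 [ 0.5902 -0.2993  0.0929] {}
wrist pinpoint block_slot 0.67 [ 0.5888 -0.3002  0.0616] {}
[ 0.5818 -0.2984  0.2138] [-179.07   -2.16  -78.91] 26.0167
block 5341 ((0.5882683992385864, -0.30335572361946106), (0.060095299035310745, 0.10044597089290619), 11.629218101501465) 0.056066875146333406
handle 943 ((0.5885953903198242, -0.3017684519290924), (0.021659724414348602, 0.026147741824388504), 11.371781349182129) 0.1214828322095664
scene pinpoint wedge_grip 0.81 [ 0.5902 -0.3006  0.0869] {}
scene pinpoint wedge 0.62 [0.4635 0.0998 0.0968] {}
scene pinpoint cover_top 0.66 [0.463  0.1026 0.0936] {}
scene pinpoint gear 0.7 [ 0.3556  0.0665 -0.0026] {}
scene pinpoint bearing 0.65 [ 0.3625  0.1533 -0.0032] {}
scene pinpoint oil_can 0.64 [ 0.5178  0.3099 -0.0015] {}
top pinpoint wedge_grip 0.56 [ 0.5894 -0.2966  0.0931] {}
top pinpoint wedge 0.77 [ 0.5851 -0.3009  0.0053] {}
top pinpoint cover_top 0.97 [0.4543 0.1052 0.0975] {}
top pinpoint gear 0.88 [3.589e-01 6.700e-02 3.000e-04] {}
top pinpoint bearing 0.56 [3.644e-01 1.482e-01 2.000e-04] {}
top pinpoint oil_can 0.69 [5.242e-01 3.096e-01 4.000e-04] {}
top cover face x: right -0.012531580451347545 left -0.014505980102985745
top1 cover face x: right -0.018944946949134477 left -0.021414178711027465
```

```bash
python3 -c "
from plant import r
print(r.get_state()['contact_force']); print(r.close_job())"
```

```text
[0.2417444  0.23017857 0.53495235]
the job is handed in; nothing more can be done
None
```

The cover now stands off evenly by about 6 mm on both sides, the wedge is back in its slot in the block, and the job is handed in at about 26 s.

- **Prying:** I worked the wedge in turn: right to about 2.1 mm, left to about 4.3, right to about 6.0, left to about 6.4. The largest lead of one side over the other was about 2.2 mm. I read force only at the end of each move call. The highest reading was about 18 N vertically, or about 20 N in all with the sideways part.
- **Gaps:** The wrist camera gave about 6.0 mm right and 6.4 mm left. The top camera's depth, taken after I left the housing, gave about 6.4 and 6.9 mm. The two methods differ by about 0.5 mm.
- **Wedge:** The handle's top is at 121.5 mm, the same as before I took it, so the collar is on the block. The wedge is square in the slot.
- **Other things:** The gear, bearing and oil can were found where they were, within the few millimetres the detection allows.
- **Checks that disagreed:** In the last scene picture the network put the wedge's tip on the housing (confidence 0.62). The top picture, its handle detection and the wrist depth all place the wedge in the block, so I took that as a false report. The gripper also leaned by about 2–3° while prying, without effect on the result.

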